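Clean the used makeup brushes and hang all brushes by colour

ROBOT

A 7-joint arm with a two-finger parallel gripper is mounted at the origin on the work surface. World frame = base frame: x ahead of the robot, y to its left, z up, the work surface at z = 0. Lengths are in m, angles in rad, forces in N, time in s.
With the tool pointing down it reaches from about 0.35 to 0.9 m from the base axis. Payload 19.9 kg.
Tool frame: the origin (TCP) lies at the very end of the fingers, on their centre line; the grasp point (between the pads) lies 19 mm behind it; x points along the fingers, z is the direction in which the jaws open and shut, and the axes are right-handed (so a half turn about x gives the same grasp; the last joint's range is limited). The gripper opens to 94 mm and grips with 3 to 60 N. Pads are 16 mm wide; open, the fingers measure 119 mm over their backs; the gripper's body (75 mm by 177 mm) begins 78 mm behind the grasp point.
Start: joints at [-1.367, 0.417, -0.01, 1.614, 0.005, 1.111, -0.053], TCP at [0.152, 0.606, 0.181] pointing down, gripper open.
Joint ranges: [-2.81, 2.81], [-0.39, 2.02], [-1.27, 1.25], [0.06, 2.57], [-1.19, 4.33], [0.19, 2], [-2.82, 2.82]. Speed limits (rad/s): [1.89, 1.89, 2.39, 2.39, 3.01, 3.01, 3.01].

INTERFACE

Orientations are given as a rotation vector (axis times angle).
In Python, from cell import env gives the robot as it stands.
- The arm moves only by the tool send_rows, never from a script. Its argument "moves" is a list that holds one entry, the list of rows, each a list of 5 numbers: the shift along the tool's x, y, z in mm, then the turn about the tool's x in degrees, then the gripper command: -1 is shut, 1 is fully open, values between are in proportion. A call has 1 to 20 rows; each row shifts and turns the pose as measured when the row begins, along the tool's axes as they then stand; what a row does not reach is not made up. A row lasts 1/8 s, in which the tool goes at most 62.5 mm and 10.7 degrees, less where a joint would pass 70% of its speed; a pose out of reach is approached as far as the arm can. A call is refused whole if a number of a shift passes 62.5 or a number of a turn 10.7, either way. A call with a gripper value outside its range is refused whole. The fingers move at their own pace and stop on an object; the grip force is fixed at half the most. Time passes only in rows, so rows that do not move let the fingers close. It gives the time, the measured TCP pose, the force and the opening at its end, in the units of the state.
- env.sense(): the state, without advancing time (a new reading comes with each control period).
- env.grab_frame(name): name is "scene" or "top" or "wrist"; returns a dict with "color" (400x640x3 uint8, red, green, blue), "mtx" (3x3 intrinsics, pixels), "position" and "orientation" of the camera in the world; the wrist camera has in their place "hand_eye" (4x4, takes a point from camera to tool coordinates, whose origin is the TCP and whose axes are the tool frame's). Camera axes: x right, y down, z forward; pixel columns grow to the right and rows downward; lengths in m; the calibration is good to about 2 mm. A picture is of the moment at which its call begins: read the wrist's pose just before it. There is no depth.
- env.close_job(): hands the job in, once; it reports no verdict.
The state is a dict: "clock": time; "q": joint angles; "joint_vel": joint speeds; "joint_torque": joint torques, N m; "eef_pos": TCP position; "ee_rot": TCP orientation; "ft_force": force on the tool from outside, world axes, zero at the start; "torque": the same for the moment, N m; "width": finger opening in m.
Only numpy, scipy, OpenCV 4.12 (cv2) and the standard library are available. Lean on these libraries where they do the work, as an engineer would, in place of code of your own. Each camera call takes 0.05 s, during which the arm holds its last target.

TASK

Put the long makeup brushes from the clear organizer away on the rail of the steel hair-clip stand: a brush with pink-stained bristles has been used, so before it is hung work it up and down inside the blue cleaning cup, at least three full strokes down to the bottom and back up almost to the rim, the thin eye brush before the fat cheek brush if both are there, but keep the clean white-bristled ones out of the cup. Hook each brush over the bare middle of the rail, never straight down at the ends where the sleeves are, then slide it along the rail onto the sleeve of its own colour, pink for used and white for clean, and leave it hanging there freely. Leave the jewelry box, the dropper bottle and the kabuki brush where they are, and do not drop a brush or tip the cup over.

Things in the scene. Friction and masses are not known exactly. Their poses are not given: they have to be found in the camera images.
- eye_brush: Thin long eye brush, USED: pink-stained bristles (head 20 mm across), black handle. May be absent. About 60 g, 188 mm tall, stands bristles down. A bent steel strip hook (10 mm wide) tops its handle, in its xz plane, mouth to +x. Grip it from above across both hook legs (closing along its x), 174 mm above the origin. Origin: centre of the bristle end (underside); z up to the hook.
- eye_brush_hook (a point): Under the peak of the hook's arch, 182 mm above the brush's origin, on its axis; 5 mm above the rail's axis when hung. Legs 28 mm wide outside, 18 mm clear inside (x = -9 to 9). The back leg (-x) runs down to the handle's end, 128 mm above the origin; the front lip (+x) ends at 154 mm. Between 128 and 154 mm is the mouth, open to +x: the rail enters there, then the hook is lowered on it.
- cheek_brush: Fat long cheek brush, USED: pink-stained bristles (head 29 mm across), black handle. May be absent. About 60 g, 188 mm tall, stands bristles down. A bent steel strip hook (10 mm wide) tops its handle, in its xz plane, mouth to +x. Grip it from above across both hook legs (closing along its x), 174 mm above the origin. Origin: centre of the bristle end (underside); z up to the hook.
- cheek_brush_hook (a point): Under the peak of the hook's arch, 182 mm above the brush's origin, on its axis; 5 mm above the rail's axis when hung. Legs 28 mm wide outside, 18 mm clear inside (x = -9 to 9). The back leg (-x) runs down to the handle's end, 128 mm above the origin; the front lip (+x) ends at 154 mm. Between 128 and 154 mm is the mouth, open to +x: the rail enters there, then the hook is lowered on it.
- clean_brush_a: Long brush, CLEAN: white bristles (head 24 mm across), wooden handle. May be absent. About 60 g, 188 mm tall, stands bristles down. A bent steel strip hook (10 mm wide) tops its handle, in its xz plane, mouth to +x. Grip it from above across both hook legs (closing along its x), 174 mm above the origin. Origin: centre of the bristle end (underside); z up to the hook.
- clean_brush_a_hook (a point): Under the peak of the hook's arch, 182 mm above the brush's origin, on its axis; 5 mm above the rail's axis when hung. Legs 28 mm wide outside, 18 mm clear inside (x = -9 to 9). The back leg (-x) runs down to the handle's end, 128 mm above the origin; the front lip (+x) ends at 154 mm. Between 128 and 154 mm is the mouth, open to +x: the rail enters there, then the hook is lowered on it.
- clean_brush_b: Long brush, CLEAN: white bristles (head 24 mm across), wooden handle. May be absent. About 60 g, 188 mm tall, stands bristles down. A bent steel strip hook (10 mm wide) tops its handle, in its xz plane, mouth to +x. Grip it from above across both hook legs (closing along its x), 174 mm above the origin. Origin: centre of the bristle end (underside); z up to the hook.
- clean_brush_b_hook (a point): Under the peak of the hook's arch, 182 mm above the brush's origin, on its axis; 5 mm above the rail's axis when hung. Legs 28 mm wide outside, 18 mm clear inside (x = -9 to 9). The back leg (-x) runs down to the handle's end, 128 mm above the origin; the front lip (+x) ends at 154 mm. Between 128 and 154 mm is the mouth, open to +x: the rail enters there, then the hook is lowered on it.
- hair_stand: Stainless tongue-style hair clip stand, fixed: base plate 120 x 410 x 12 mm, two upright flat tongues with clips at y = -185 and +185 mm (34 mm wide, 272 mm high), joined by a round dark rail of 8 mm diameter along the stand's y at x = 0, its axis 215 mm above the origin. The 108 mm of rail between the sleeves are bare steel. Origin: centre of the base's underside.
- pink_sleeve: Thin pink sleeve (72 mm long, 10 mm across, no hindrance to hooks sliding over it) round the rail, on its left or right half; marks where used brushes hang. Room for two hooks about 34 mm apart. Origin: its centre on the rail's axis; y along the rail.
- white_sleeve: Thin white sleeve, the same size, on the other half of the rail; marks where clean brushes hang. Origin: its centre on the rail's axis; y along the rail.
- organizer: Clear acrylic organizer, fixed: four square open wells in a row along its y (centres at -75, -25, 25 and 75 mm), each 42 x 42 mm outside, 34 x 34 mm inside, 60 mm high, floor 4 mm; 192 mm long in all, one brush at most in each well. Standing brushes reach 192 mm above the vanity. Origin: centre of its underside.
- cup: Blue ceramic dry-cleaning cup for brushes, ribbed rubber bottom, loose, 0.45 kg, 95 mm high, 72 mm across at the foot and 84 mm at the rim, wall 4 mm; inner floor 6 mm above the origin, clear width inside 64 mm at the floor and 76 mm at the rim. Origin: centre of its underside.
- jewelry_box: White plastic jewelry box with a shut flip-top lid, 114 x 154 x 77 mm, bystander. Origin: centre of its underside.
- dropper_bottle: Blue glass dropper bottle with a black pipette cap, 34 mm across, 104 mm high, bystander. Origin: centre of its underside.
- kabuki_brush: Short kabuki brush with a wooden handle, standing bristles up, 46 mm across, 68 mm high, bystander. Origin: centre of its underside.

How it is judged:
On the way, in this order (a step that is already met when the one before it is completed fails the run):
1. thin eye brush: stroke 1 down to the bottom of the cup (z of eye_brush in the frame of cup between -0.005 and 0.022 m and horizontal distance between eye_brush and cup below 0.034 m), for 0.1 s.
2. thin eye brush: stroke 1 up, bristles still below the rim (z of eye_brush in the frame of cup between 0.05 and 0.095 m and horizontal distance between eye_brush and cup below 0.034 m), for 0.1 s.
3. thin eye brush: stroke 2 down to the bottom of the cup (all of step 1), for 0.1 s.
4. thin eye brush: stroke 2 up, bristles still below the rim (all of step 2), for 0.1 s.
5. thin eye brush: stroke 3 down to the bottom of the cup (all of step 3), for 0.1 s.
6. fat cheek brush: stroke 1 down to the bottom of the cup (z of cheek_brush in the frame of cup between -0.005 and 0.022 m and horizontal distance between cheek_brush and cup below 0.034 m), for 0.1 s.
7. fat cheek brush: stroke 1 up, bristles still below the rim (z of cheek_brush in the frame of cup between 0.05 and 0.095 m and horizontal distance between cheek_brush and cup below 0.034 m), for 0.1 s.
8. fat cheek brush: stroke 2 down to the bottom of the cup (all of step 6), for 0.1 s.
9. fat cheek brush: stroke 2 up, bristles still below the rim (all of step 7), for 0.1 s.
10. fat cheek brush: stroke 3 down to the bottom of the cup (all of step 8), for 0.1 s.
At the end, for the whole second after the job is handed in: Each brush present hangs free (a slight swing is fine), upright within 0.25 rad, by its hook on the rail (hook point within 12 mm of its axis), used ones within 41 mm of the middle of the pink sleeve, clean ones within 41 mm of that of the white one; the cup stands upright (x of eye_brush_hook in the frame of hair_stand between -0.012 and 0.012 m and z of eye_brush_hook in the frame of hair_stand between 0.21 and 0.227 m and y of eye_brush_hook in the frame of pink_sleeve between -0.041 and 0.041 m and angle between each of eye_brush, cheek_brush, clean_brush_a, clean_brush_b's own z axis and vertical below 0.25 rad and linear speed of each of eye_brush, cheek_brush, clean_brush_a, clean_brush_b below 0.3 m/s and x of cheek_brush_hook in the frame of hair_stand between -0.012 and 0.012 m and z of cheek_brush_hook in the frame of hair_stand between 0.21 and 0.227 m and y of cheek_brush_hook in the frame of pink_sleeve between -0.041 and 0.041 m and x of clean_brush_a_hook in the frame of hair_stand between -0.012 and 0.012 m and z of clean_brush_a_hook in the frame of hair_stand between 0.21 and 0.227 m and y of clean_brush_a_hook in the frame of white_sleeve between -0.041 and 0.041 m and x of clean_brush_b_hook in the frame of hair_stand between -0.012 and 0.012 m and z of clean_brush_b_hook in the frame of hair_stand between 0.21 and 0.227 m and y of clean_brush_b_hook in the frame of white_sleeve between -0.041 and 0.041 m and angle between cup's own z axis and vertical below 0.15 rad and height (world z) of cup below 0.01 m); the robot touches nothing.
It fails at once if a brush is hooked on (or lifted off) at the rail's ends, 60 mm or more from the middle, instead of over the bare middle ((x of eye_brush_hook in the frame of hair_stand between -0.02 and 0.02 m and z of eye_brush_hook in the frame of hair_stand between 0.239 and 0.265 m and (y of eye_brush_hook in the frame of hair_stand between 0.06 and 0.17 m or y of eye_brush_hook in the frame of hair_stand between -0.17 and -0.06 m)) or (x of cheek_brush_hook in the frame of hair_stand between -0.02 and 0.02 m and z of cheek_brush_hook in the frame of hair_stand between 0.239 and 0.265 m and (y of cheek_brush_hook in the frame of hair_stand between 0.06 and 0.17 m or y of cheek_brush_hook in the frame of hair_stand between -0.17 and -0.06 m)) or (x of clean_brush_a_hook in the frame of hair_stand between -0.02 and 0.02 m and z of clean_brush_a_hook in the frame of hair_stand between 0.239 and 0.265 m and (y of clean_brush_a_hook in the frame of hair_stand between 0.06 and 0.17 m or y of clean_brush_a_hook in the frame of hair_stand between -0.17 and -0.06 m)) or (x of clean_brush_b_hook in the frame of hair_stand between -0.02 and 0.02 m and z of clean_brush_b_hook in the frame of hair_stand between 0.239 and 0.265 m and (y of clean_brush_b_hook in the frame of hair_stand between 0.06 and 0.17 m or y of clean_brush_b_hook in the frame of hair_stand between -0.17 and -0.06 m))).
It fails at once if a clean brush is put into the cup ((z of clean_brush_a in the frame of cup between -0.01 and 0.09 m and horizontal distance between clean_brush_a and cup below 0.034 m) or (z of clean_brush_b in the frame of cup between -0.01 and 0.09 m and horizontal distance between clean_brush_b and cup below 0.034 m)).
It fails at once if the jewelry box, dropper bottle or kabuki brush is pushed 25 mm or tipped (distance of any of jewelry_box, dropper_bottle, kabuki_brush from where it was at the start of the episode above 0.025 m or angle between any of jewelry_box, dropper_bottle, kabuki_brush's own z axis and vertical above 0.4 rad).
It fails at once if the cup is tipped over (angle between cup's own z axis and vertical above 0.6 rad).
It fails at once if a brush falls over (angle between any of eye_brush, cheek_brush, clean_brush_a, clean_brush_b's own z axis and vertical above 1 rad).
Of eye_brush, cheek_brush, clean_brush_a, clean_brush_b only 3 to 4 are there at a start; the rules pass over those that are not, and their reading is None.
At some moment in a run one of cup may be knocked a few centimetres aside while the robot is not near it.
It also fails if it takes over 210 s, if anything falls off the work surface, if the arm or the gripper's body presses on something with over 40 N, if the wrist force passes 120 N, or if a joint passes its speed limit or range.

## Working session

There is one attempt and no reset: what is moved stays moved. The work goes in short steps, Python scripts to look and compute and a tool call to move; the robot and the scene stay as the last step left them, time stands still between calls to the robot, and variables do not carry over. Pictures are saved under pics/ and viewed, and the job is handed in when it is done.

Besides the shell and the picture viewer there is one more tool, called after "Emit:" by a JSON object that holds its "op" and its "data". send_rows: Moves the arm, as the interface text tells. Its arguments: {"type":"object","properties":{"moves":{"type":"array","items":{"type":"array","items":{"type":"array","items":{"type":"number"}}}}},"required":["moves"]}

```bash
ls; mkdir -p pics; cat > h.py <<'E'
import numpy as np,cv2
from scipy.spatial.transform import Rotation as R
from cell import env
def grab(name,fn=None):
    f=env.grab_frame(name)
    if fn: cv2.imwrite('pics/'+fn,cv2.cvtColor(f['color'],cv2.COLOR_RGB2BGR))
    return f
E
python3 - <<'E'
from h import *
s=env.sense()
for k,v in s.items(): print(k,np.round(v,3))
print(R.from_rotvec(s['ee_rot']).as_matrix().round(3))
for n in ['scene','top','wrist']:
    f=grab(n,n+'0.png')
    print(n,{k:np.round(v,3).tolist() for k,v in f.items() if k!='color'})
E
```

```text
pics
clock 0.0
q [-1.367  0.418 -0.01   1.614  0.005  1.111 -0.053]
joint_vel [ 0.001  0.001 -0.     0.002  0.001  0.001  0.001]
joint_torque [ 0.0000e+00 -8.5125e+01  6.3900e-01 -4.2598e+01 -4.9000e-02  1.9000e-02
 -0.0000e+00]
eef_pos [0.152 0.606 0.18 ]
ee_rot [-1.027  1.316  1.026]
ft_force [ 0.017 -0.717  0.16 ]
torque [ 0.041 -0.016 -0.004]
width 0.094
[[-0.    -0.97   0.243]
 [-0.001  0.243  0.97 ]
 [-1.    -0.    -0.001]]
scene {'mtx': [[374.4, 0.0, 326.175], [0.0, 374.4, 200.811], [0.0, 0.0, 1.0]], 'position': [1.242, -0.188, 0.896], 'orientation': [-1.96, -1.487, 0.609]}
top {'mtx': [[426.039, 0.0, 322.427], [0.0, 426.039, 197.319], [0.0, 0.0, 1.0]], 'position': [0.427, 0.003, 1.415], 'orientation': [-2.147, 2.193, -0.09]}
wrist {'mtx': [[299.301, 0.0, 310.367], [0.0, 299.301, 197.629], [0.0, 0.0, 1.0]], 'hand_eye': [[-0.001, -0.286, 0.958, -0.203], [0.0, -0.958, -0.286, 0.084], [1.0, 0.0, 0.001, -0.001], [0.0, 0.0, 0.0, 1.0]]}
```

View pics/scene0.png

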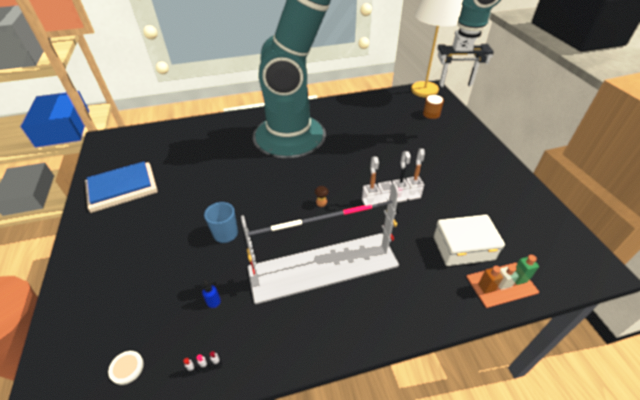

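View pics/top0.png

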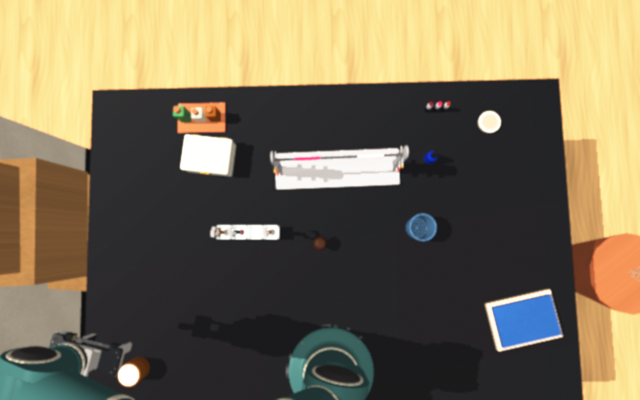

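View pics/wrist0.png

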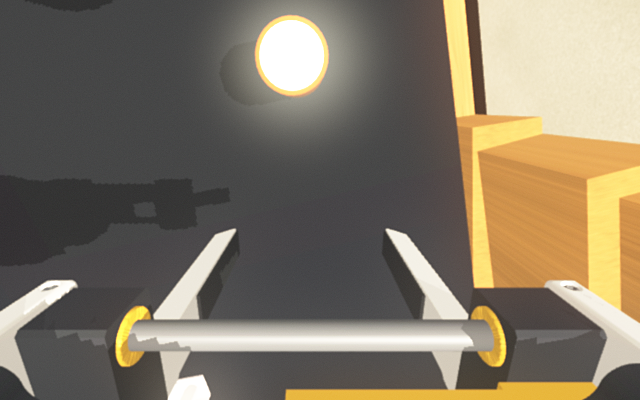

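Scene: stand (250-395, 200-300), organizer (365-423, 150-200), cup (221,222). Three brushes; zooming in.

```bash
python3 - <<'E'
from h import *
a=cv2.imread('pics/scene0.png')[135:215,350:440]; cv2.imwrite('pics/z1.png',cv2.resize(a,None,fx=7,fy=7,interpolation=cv2.INTER_CUBIC))
a=cv2.imread('pics/top0.png')[140:260,200:450]; cv2.imwrite('pics/z2.png',cv2.resize(a,None,fx=3.2,fy=3.2,interpolation=cv2.INTER_CUBIC))
E
```

```text
(no output)
```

View pics/z1.png

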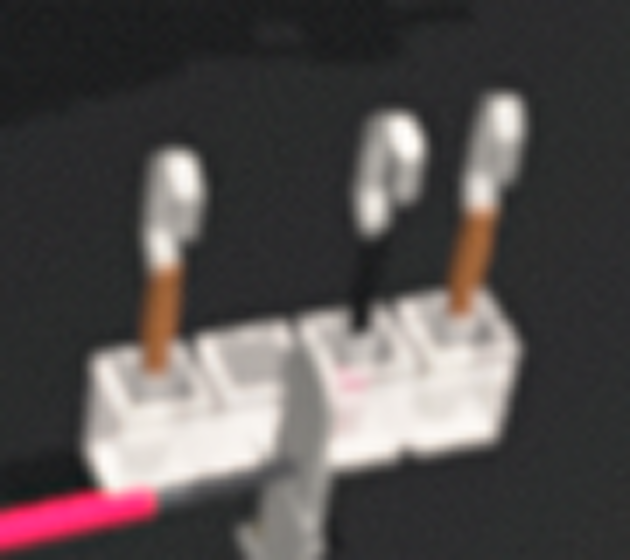

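View pics/z2.png

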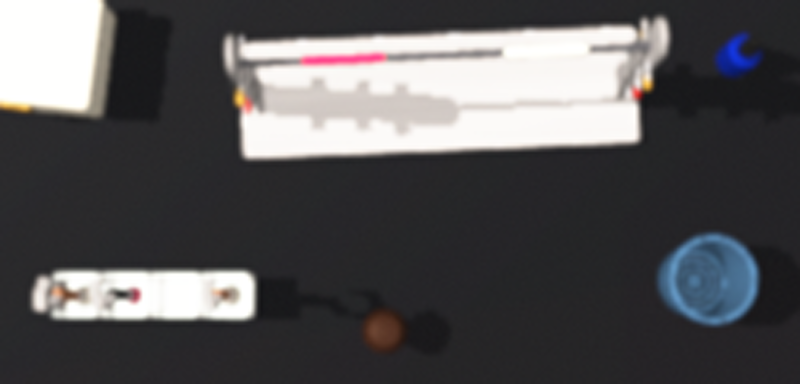

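```bash
cat >> h.py <<'E'
def campose(f,s=None):
    if 'hand_eye' in f:
        T=np.eye(4);T[:3,:3]=R.from_rotvec(s['ee_rot']).as_matrix();T[:3,3]=s['eef_pos']
        M=T@np.array(f['hand_eye']);return M[:3,:3],M[:3,3]
    return R.from_rotvec(f['orientation']).as_matrix(),np.array(f['position'])
def plane(f,uv,z,s=None):
    Rm,p=campose(f,s);K=np.array(f['mtx'])
    uv=np.atleast_2d(np.array(uv,float))
    d=(np.linalg.inv(K)@np.c_[uv,np.ones(len(uv))].T).T@Rm.T
    return p+d*((z-p[2])/d[:,2])[:,None]
def proj(f,X,s=None):
    Rm,p=campose(f,s);c=(np.atleast_2d(X)-p)@Rm
    c=c@np.array(f['mtx']).T;return c[:,:2]/c[:,2:]
def ray(f,uv,s=None):
    Rm,p=campose(f,s);d=Rm@np.linalg.inv(np.array(f['mtx']))@np.array([uv[0],uv[1],1.]);return p,d/np.linalg.norm(d)
def tri(rs):
    A=np.zeros((3,3));b=np.zeros(3)
    for p,d in rs:
        P=np.eye(3)-np.outer(d,d);A+=P;b+=P@p
    return np.linalg.solve(A,b)
E
python3 - <<'E'
from h import *
f=grab('top');g=grab('scene')
def blobs(im,m,mn=8):
    n,l,st,c=cv2.connectedComponentsWithStats(m.astype(np.uint8))
    return [(c[i].round(1).tolist(),st[i].tolist()) for i in range(1,n) if st[i,4]>=mn]
for n,F in(('top',f),('scene',g)):
    I=F['color'].astype(int);r,gg,b=I[...,0],I[...,1],I[...,2]
    print(n,'pink',blobs(I,(r>180)&(gg<110)&(b>80)&(r-gg>100)&(b-gg>20),3))
    print(n,'blue',blobs(I,(b>100)&(b-r>40)&(gg>60),100))
    hsv=cv2.cvtColor(F['color'],cv2.COLOR_RGB2HSV)
# rail in top: fit line for rows 150-162, col 280..400
I=f['color']
# stand base white
gray=cv2.cvtColor(I,cv2.COLOR_RGB2GRAY)
m=(gray[100:250,:]>215).astype(np.uint8)
n,l,st,c=cv2.connectedComponentsWithStats(m)
for i in range(1,n):
    if st[i,4]>100:
        cn=cv2.findContours((l==i).astype(np.uint8),0,2)[0][0]
        rr=cv2.minAreaRect(cn);bx=cv2.boxPoints(rr)+[0,100];print(rr,bx.round(1).tolist())
        for z in(0.012,0.06,.077):print(z,plane(f,bx,z)[:,:2].round(3).tolist())
E
```

```text
top pink [([439.7, 103.2], [438, 102, 4, 4, 10]), ([305.5, 158.2], [295, 157, 24, 3, 37])]
top blue [([421.5, 227.0], [406, 213, 31, 29, 664]), ([526.2, 320.6], [492, 295, 69, 53, 2522]), ([296.1, 373.3], [289, 357, 17, 36, 445]), ([25.8, 384.7], [0, 358, 75, 42, 1734])]
scene pink [([356.1, 209.0], [343, 206, 29, 8, 111]), ([199.1, 357.3], [197, 355, 5, 6, 26])]
scene blue [([52.0, 120.4], [21, 92, 63, 55, 2420]), ([315.5, 128.0], [311, 120, 11, 14, 110]), ([117.3, 181.8], [87, 161, 63, 43, 1614]), ([221.5, 220.8], [204, 202, 33, 40, 1002])]
((45.0, 23.0), (46.0, 90.0), 90.0) [[-0.0, 100.0], [90.0, 100.0], [90.0, 146.0], [0.0, 146.0]]
0.012 [[0.912, 1.104], [0.905, 0.796], [0.746, 0.791], [0.753, 1.096]]
0.06 [[0.896, 1.066], [0.889, 0.769], [0.735, 0.764], [0.742, 1.059]]
0.077 [[0.89, 1.053], [0.883, 0.759], [0.732, 0.755], [0.738, 1.045]]
((600.5, 67.5), (135.0, 77.0), 90.0) [[562.0, 100.0], [639.0, 100.0], [639.0, 235.0], [562.0, 235.0]]
0.012 [[0.867, -0.798], [0.861, -1.054], [0.411, -1.015], [0.416, -0.765]]
0.06 [[0.852, -0.77], [0.846, -1.018], [0.411, -0.98], [0.416, -0.73
[... 807 characters left out ...]
, 0.312]]
((337.0006408691406, 68.51576232910156), (35.126773834228516, 123.3643798828125), 87.58897399902344) [[274.6, 153.6], [397.9, 148.4], [399.4, 183.5], [276.1, 188.7]]
0.012 [[0.707, 0.17], [0.715, -0.241], [0.597, -0.242], [0.588, 0.167]]
0.06 [[0.697, 0.165], [0.705, -0.233], [0.591, -0.234], [0.583, 0.161]]
0.077 [[0.694, 0.163], [0.702, -0.23], [0.589, -0.231], [0.581, 0.159]]
((247.5, 131.5), (13.0, 61.0), 90.0) [[217.0, 225.0], [278.0, 225.0], [278.0, 238.0], [217.0, 238.0]]
0.012 [[0.472, 0.363], [0.468, 0.162], [0.425, 0.162], [0.43, 0.363]]
0.06 [[0.471, 0.35], [0.467, 0.156], [0.426, 0.157], [0.43, 0.35]]
0.077 [[0.47, 0.346], [0.466, 0.154], [0.426, 0.155], [0.429, 0.346]]
```

```bash
cat >> h.py <<'E'
def st():
    s=env.sense();Rm=R.from_rotvec(s['ee_rot']).as_matrix()
    psi=np.degrees(np.arctan2(Rm[1,2],Rm[0,2]))
    print('t %.2f tcp %s psi %.2f tilt %.2f w %.4f F %s q %s'%(s['clock'],np.round(np.array(s['eef_pos'])*1000,1),psi,np.degrees(np.arccos(-Rm[2,0])),s['width'],np.round(s['ft_force'],1),np.round(s['q'],2)))
    return s,psi
def to(x,y,z,psi=None):
    "world goal of TCP in m -> tool shift mm (at current axes) and turn deg"
    s,p=st();Rm=R.from_rotvec(s['ee_rot']).as_matrix()
    d=Rm.T@(np.array([x,y,z])-s['eef_pos'])*1000
    print('shift',d.round(1),'turn',None if psi is None else round((p-psi+180)%360-180,2))
E
python3 - <<'E'
from h import *
f=grab('top')
print('pink',plane(f,(305.5,158.2),.22),'cup rim',plane(f,(421.5,227),.095), plane(f,(421.5,227),.05))
g=grab('scene');print('pink',plane(g,(356.1,209),.22))
to(.45,.25,.30,0)
E
```

```text
pink [[0.64980474 0.05777584 0.22      ]] cup rim [[ 0.45019228 -0.29064176  0.095     ]] [[ 0.4509796 -0.3006424  0.05     ]]
pink [[0.65407579 0.04942967 0.22      ]]
t 0.35 tcp [152.1 606.1 180.8] psi 75.92 tilt 0.02 w 0.0941 F [-0.3  0.5  0.6] q [-1.37  0.42 -0.01  1.61  0.    1.11 -0.05]
shift [-119.1 -375.6 -273. ] turn 75.92
```

Emit:
{"op": "send_rows", "data": {"moves": [[[-60, 0, 0, 0, 1], [-60, 0, 0, 0, 1], [0, -47, -34, 0, 1], [0, -47, -34, 0, 1], [0, -47, -34, 0, 1], [0, -47, -34, 0, 1], [0, -47, -34, 0, 1], [0, -47, -34, 0, 1], [0, -47, -34, 0, 1], [0, -47, -34, 0, 1], [0, 0, 0, 9.5, 1], [0, 0, 0, 9.5, 1], [0, 0, 0, 9.5, 1], [0, 0, 0, 9.5, 1], [0, 0, 0, 9.5, 1], [0, 0, 0, 9.5, 1], [0, 0, 0, 9.5, 1], [0, 0, 0, 9.5, 1]]]}}

```text
clock: 2.6
eef_pos: [0.4595, 0.2376, 0.3055]
ee_rot: [0.035, 1.569, -0.032]
ft_force: [0.2, -0.8, -0.6]
width: 0.0939
```

```bash
python3 - <<'E'
from h import *
to(.45,.25,.30,0)
grab('wrist','w1.png')
E
```

```text
t 2.60 tcp [459.5 237.6 305.5] psi -2.43 tilt 0.14 w 0.0939 F [ 0.2 -0.8 -0.6] q [-0.91  0.13  0.41  1.72 -0.05  1.3  -0.53]
shift [  5.5  12.  -10. ] turn -2.43
```

View pics/w1.png

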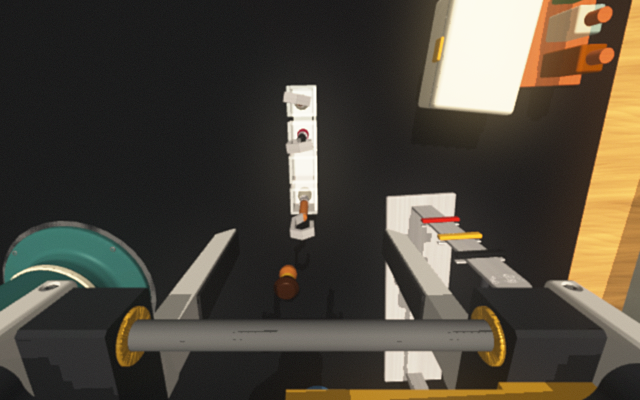

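```bash
python3 - <<'E'
from h import *
a=cv2.imread('pics/w1.png')[78:248,270:335]; cv2.imwrite('pics/z3.png',cv2.resize(a,None,fx=3.5,fy=3.5,interpolation=cv2.INTER_CUBIC))
E
```

```text
(no output)
```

View pics/z3.png

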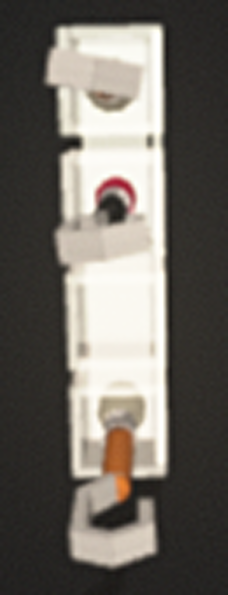

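Emit:
{"op": "send_rows", "data": {"moves": [[[0, 0, 0, -2.4, 1], [35, -20, -10, 0, 1], [35, -25, 0, 0, 1], [0, 0, 0, 0, 1]]]}}

```text
clock: 3.15
eef_pos: [0.4493, 0.192, 0.2339]
ee_rot: [-0.009, 1.568, 0.013]
ft_force: [0.5, 0.7, 0.6]
width: 0.0943
```

```bash
python3 - <<'E'
from h import *
st()
grab('wrist','w2.png')
E
```

```text
t 3.15 tcp [449.3 192.  233.9] psi 0.78 tilt 0.21 w 0.0943 F [0.5 0.7 0.6] q [-0.86  0.12  0.43  1.89 -0.06  1.14 -0.4 ]
```

View pics/w2.png

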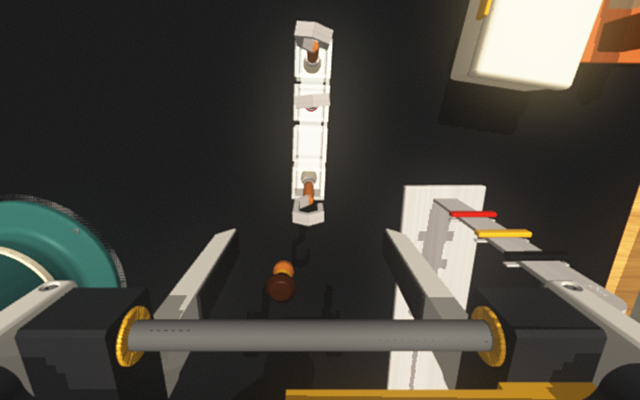

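Emit:
{"op": "send_rows", "data": {"moves": [[[0, 40, 0, 0.7, 1], [0, 38, 0, 0, 1], [0, 0, 0, 0, 1]]]}}

```text
clock: 3.58
eef_pos: [0.4502, 0.2766, 0.239]
ee_rot: [-0.004, 1.563, 0.015]
ft_force: [-1.2, -0.6, -0.6]
width: 0.094
```

```bash
python3 - <<'E'
from h import *
st()
grab('wrist','w3.png')
a=cv2.imread('pics/w2.png')[10:240,270:350]; b=cv2.imread('pics/w3.png')[60:290,270:350]
cv2.imwrite('pics/z4.png',cv2.resize(np.hstack([a,b]),None,fx=2.6,fy=2.6,interpolation=cv2.INTER_CUBIC))
E
```

```text
t 3.58 tcp [450.2 276.6 239. ] psi 0.67 tilt 0.59 w 0.0940 F [-1.2 -0.6 -0.6] q [-0.94  0.19  0.38  1.8  -0.08  1.15 -0.52]
```

View pics/w3.png

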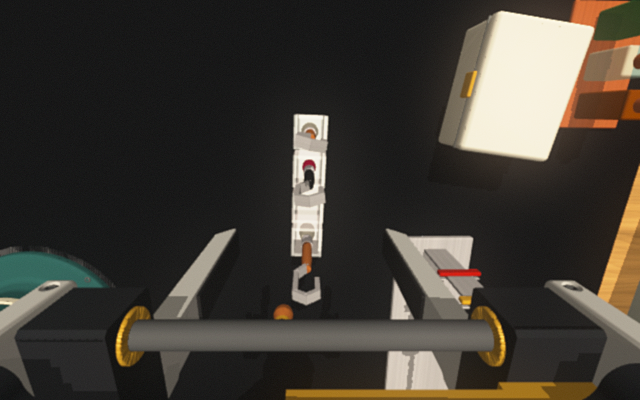

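View pics/z4.png

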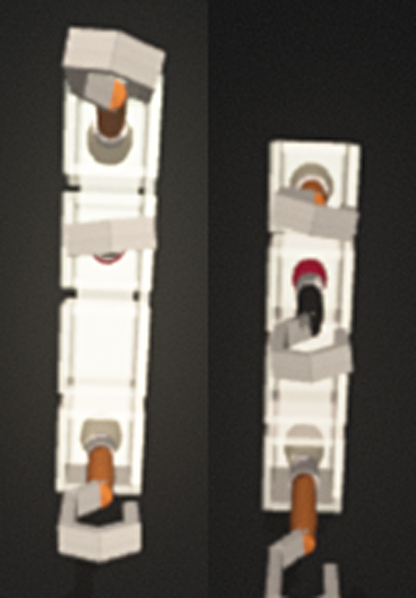

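Emit:
{"op": "send_rows", "data": {"moves": [[[4, -33, 0, 0.7, 1], [0, 0, 0, 0, 1]]]}}

```text
clock: 3.88
eef_pos: [0.4516, 0.2408, 0.236]
ee_rot: [0.006, 1.562, 0.006]
ft_force: [1.0, 1.0, 0.1]
width: 0.0943
```

```bash
python3 - <<'E'
from h import *
import pickle
s,_=st()
f=grab('wrist','w4.png');pickle.dump((s,f),open('w4.pkl','wb'))
E
```

```text
t 3.88 tcp [451.6 240.8 236. ] psi 0.02 tilt 0.68 w 0.0943 F [1.  1.  0.1] q [-0.9   0.16  0.4   1.85 -0.07  1.14 -0.48]
```

Emit:
{"op": "send_rows", "data": {"moves": [[[0, -60, 0, 0, 1], [0, -50, 0, 0, 1], [0, -38, 0, 0, 1], [0, 0, 0, 0, 1]]]}}

```text
clock: 4.42
eef_pos: [0.4531, 0.0919, 0.237]
ee_rot: [0.002, 1.558, 0.014]
ft_force: [-0.0, 0.0, 0.2]
width: 0.0941
```

```bash
python3 - <<'E'
from h import *
import pickle
s,_=st()
f=grab('wrist','w5.png');pickle.dump((s,f),open('w5.pkl','wb'))
a=cv2.imread('pics/w4.png')[70:170,270:350]; b=cv2.imread('pics/w5.png')[60:160,270:350]
cv2.imwrite('pics/z5.png',cv2.resize(np.hstack([a,b]),None,fx=5,fy=5,interpolation=cv2.INTER_CUBIC))
E
```

```text
t 4.42 tcp [453.1  91.9 237. ] psi 0.45 tilt 0.92 w 0.0941 F [-0.   0.   0.2] q [-0.75  0.05  0.51  1.96 -0.04  1.13 -0.22]
```

View pics/z5.png

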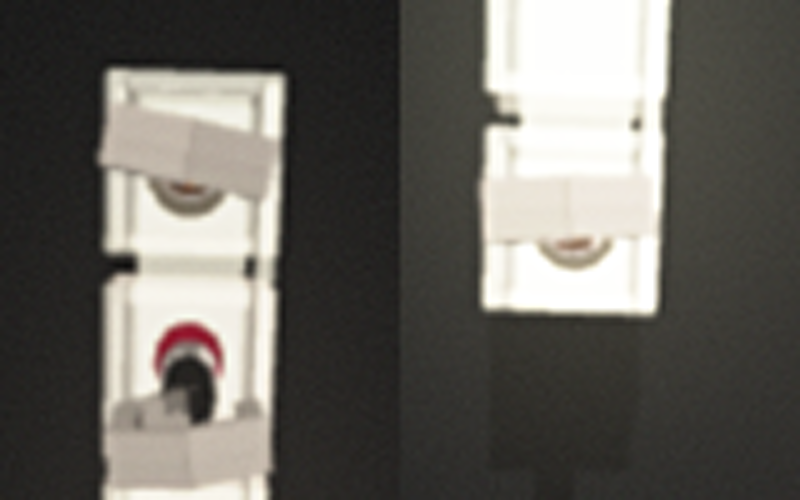

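```bash
python3 - <<'E'
from h import *
import pickle
s4,f4=pickle.load(open('w4.pkl','rb'));s5,f5=pickle.load(open('w5.pkl','rb'))
s2=dict(eef_pos=[.4493,.192,.2339],ee_rot=[-.009,1.568,.013])
s3=dict(eef_pos=[.4502,.2766,.239],ee_rot=[-.004,1.563,.015])
print('C',plane(f4,(308,100.6),.192,s4),'A',plane(f5,(304,101.4),.192,s5),'B',plane(f4,(311.9,100.8),.192,s2))
print('B w4',plane(f4,(270+189/5,70+452/5),.192,s4))
# w2 A, w3 A/B/C centre picks (zoom z4)
print('A w2',plane(f4,(270+100/2.6,10+540/2.6),.192,s2),'C w3',plane(f4,(270+(316-208)/2.6,60+214/2.6),.192,s3),'B w3',plane(f4,(270+(312-208)/2.6,60+362/2.6),.192,s3))
# kabuki, cup from w5
E
```

```text
C [[0.44960805 0.32988589 0.192     ]] A [[0.44731158 0.18047496 0.192     ]] B [[0.44881812 0.28065617 0.192     ]]
B w4 [[0.44937076 0.28254132 0.192     ]]
A w2 [[0.44736225 0.18365939 0.192     ]] C w3 [[0.45031543 0.33290394 0.192     ]] B w3 [[0.44964021 0.28374899 0.192     ]]
```

View pics/w5.png

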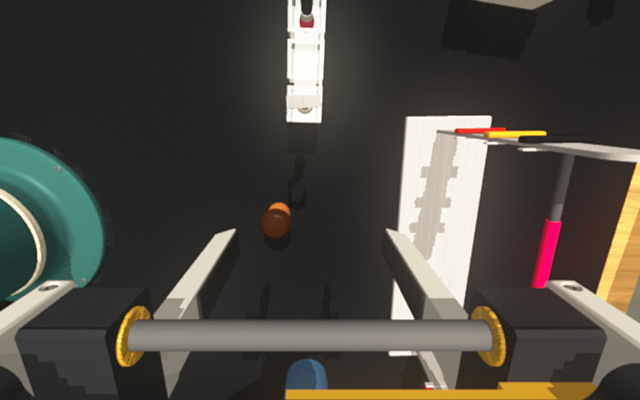

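```bash
python3 - <<'E'
from h import *
to(.449,.281,.23,4.5)
E
```

```text
t 4.47 tcp [453.   93.4 237. ] psi 0.56 tilt 0.92 w 0.0939 F [-0.2  0.4  0.3] q [-0.75  0.05  0.51  1.95 -0.04  1.13 -0.22]
shift [  8.9 187.5  -2.3] turn -3.94
```

Emit:
{"op": "send_rows", "data": {"moves": [[[0, 60, 0, -4, 1], [0, 60, 0, 0, 1], [0, 60, -10, 0, 1], [0, 0, 0, 0, 1], [0, 0, 0, 0, 1]]]}}

```text
clock: 5.1
eef_pos: [0.4311, 0.2827, 0.2397]
ee_rot: [-0.061, 1.555, 0.08]
ft_force: [0.1, -0.9, 0.4]
width: 0.0937
```

```bash
python3 - <<'E'
from h import *
to(.449,.281,.23,4.5)
E
```

```text
t 5.10 tcp [431.1 282.7 239.7] psi 5.14 tilt 1.06 w 0.0937 F [ 0.1 -0.9  0.4] q [-0.95  0.16  0.35  1.84 -0.06  1.14 -0.49]
shift [ 9.9 -3.4 17.6] turn 0.64
```

Emit:
{"op": "send_rows", "data": {"moves": [[[0, -3, 18, 0.6, 1], [0, 0, 0, 0, 1]]]}}

```text
clock: 5.35
eef_pos: [0.4509, 0.2805, 0.2402]
ee_rot: [-0.051, 1.555, 0.07]
ft_force: [0.1, -0.1, 0.3]
width: 0.0939
```

```bash
python3 - <<'E'
from h import *
to(.449,.281,.159,4.5)
grab('wrist','w6.png')
E
```

```text
t 5.35 tcp [450.9 280.5 240.2] psi 4.45 tilt 1.09 w 0.0939 F [ 0.1 -0.1  0.3] q [-0.93  0.19  0.36  1.8  -0.08  1.15 -0.46]
shift [81.2 -0.3 -3.1] turn -0.05
```

View pics/w6.png

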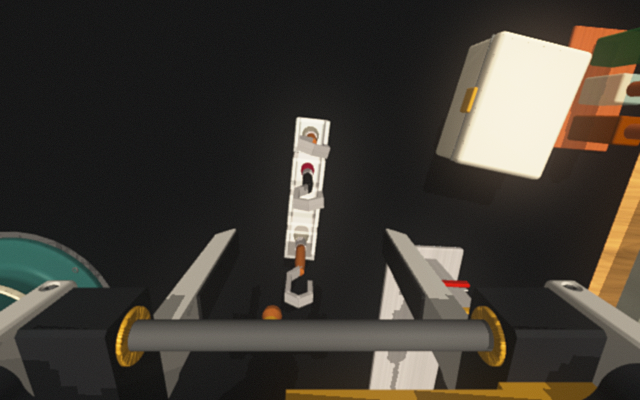

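Emit:
{"op": "send_rows", "data": {"moves": [[[30, 0, -1, 0, 1], [30, 0, -1, 0, 1], [10, 0, 0, 0, 1], [0, 0, 0, 0, 1]]]}}

```text
clock: 5.9
eef_pos: [0.4503, 0.2802, 0.1696]
ee_rot: [-0.049, 1.554, 0.069]
ft_force: [0.4, -0.1, 0.6]
width: 0.094
```

```bash
python3 - <<'E'
from h import *
to(.449,.281,.159,4.5)
grab('wrist','w7.png')
E
```

```text
t 5.90 tcp [450.3 280.2 169.6] psi 4.31 tilt 1.18 w 0.0940 F [ 0.4 -0.1  0.6] q [-0.92  0.26  0.36  1.89 -0.11  0.99 -0.44]
shift [10.6  0.7 -1.5] turn -0.19
```

View pics/w7.png

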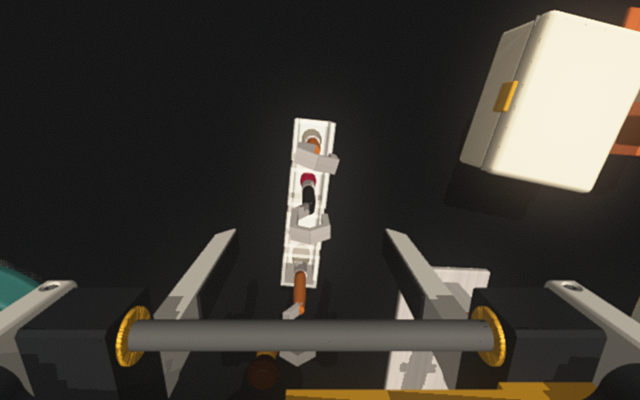

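```bash
python3 - <<'E'
from h import *
s,_=st();f=grab('wrist')
print(plane(f,[(311,228),(311,235)],.192,s))
X=[[.449,.276,.192],[.449,.286,.192],[.449,.281,.192],[.449,.281,.159],[.463,.281,.18],[.435,.281,.18]]
uv=proj(f,X,s);print(uv.round(1))
im=cv2.cvtColor(f['color'],cv2.COLOR_RGB2BGR)[170:280,265:365]
im=cv2.resize(im,None,fx=5,fy=5,interpolation=cv2.INTER_CUBIC)
for u in uv: cv2.circle(im,tuple(int(v) for v in ((u-[265,170]+.5)*5)),3,(0,255,0),-1)
cv2.imwrite('pics/z6.png',im)
E
```

```text
t 5.95 tcp [450.5 280.4 170.1] psi 4.32 tilt 1.21 w 0.0940 F [0.6 0.6 0.5] q [-0.92  0.26  0.36  1.89 -0.11  0.99 -0.44]
[[0.4494071  0.28821264 0.192     ]
 [0.449782   0.28331014 0.192     ]]
[[309.  245.1]
 [310.1 231.1]
 [309.5 238.2]
 [309.  220.8]
 [329.3 232.5]
 [289.2 229.9]]
```

View pics/z6.png

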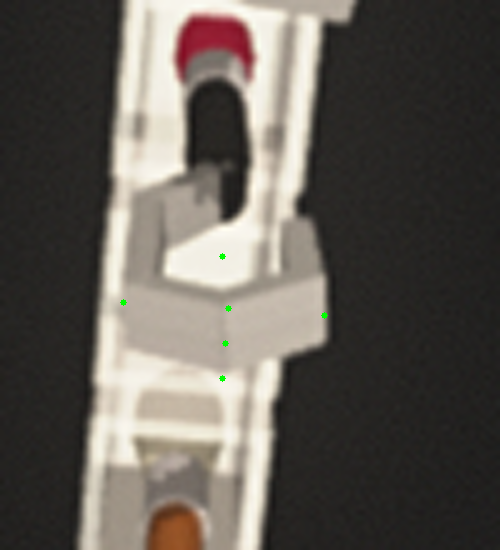

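Emit:
{"op": "send_rows", "data": {"moves": [[[11, 2, -1, 0, 1], [0, 0, 0, 0, 1], [0, 0, 0, 0, -1], [0, 0, 0, 0, -1], [0, 0, 0, 0, -1], [0, 0, 0, 0, -1], [0, 0, 0, 0, -1], [0, 0, 0, 0, -1]]]}}

```text
clock: 7.0
eef_pos: [0.4504, 0.2835, 0.1606]
ee_rot: [-0.047, 1.551, 0.072]
ft_force: [-0.2, -0.3, -0.2]
width: 0.0373
```

```bash
python3 - <<'E'
from h import *
to(.449,.281,.159,4.5)
grab('wrist','w8.png')
E
```

```text
t 7.00 tcp [450.4 283.5 160.6] psi 4.33 tilt 1.42 w 0.0373 F [-0.2 -0.3 -0.2] q [-0.92  0.27  0.35  1.9  -0.12  0.97 -0.44]
shift [ 1.5 -2.4 -1.6] turn -0.17
```

View pics/w8.png

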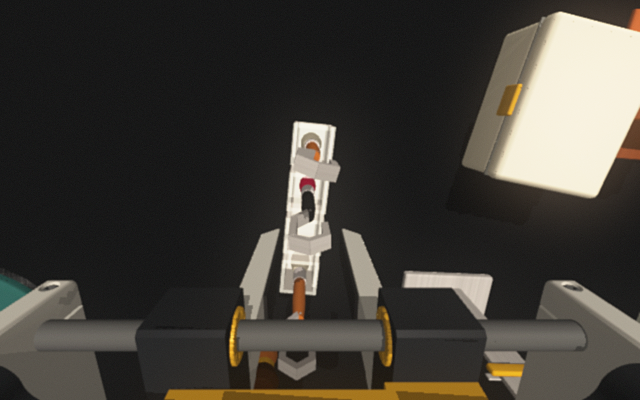

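Emit:
{"op": "send_rows", "data": {"moves": [[[0, 0, 0, 0, -1], [0, 0, 0, 0, -1], [0, 0, 0, 0, -1]]]}}

```text
clock: 7.42
eef_pos: [0.4526, 0.2849, 0.1631]
ee_rot: [-0.044, 1.547, 0.075]
ft_force: [-0.2, -0.6, 27.0]
width: 0.0089
```

```bash
python3 - <<'E'
from h import *
s,_=st();print(R.from_rotvec(s['ee_rot']).as_matrix()[:,0])
E
```

```text
t 7.42 tcp [452.6 284.9 163.1] psi 4.32 tilt 1.75 w 0.0089 F [-0.2 -0.6 27. ] q [-0.92  0.27  0.35  1.89 -0.12  0.97 -0.44]
[ 0.02266046  0.02040387 -0.99953498]
```

```bash
python3 - <<'E'
from h import *
f=grab('wrist','w9.png');grab('scene','s9.png')
a=cv2.imread('pics/w9.png')[80:380,210:420];b=cv2.imread('pics/s9.png')[120:220,340:440]
cv2.imwrite('pics/z7.png',np.hstack([cv2.resize(a,(399,570)),cv2.resize(b,(400,400),interpolation=2)[:,:] if 0 else cv2.copyMakeBorder(cv2.resize(b,(400,400),interpolation=2),0,170,0,0,0)]))
E
```

```text
(no output)
```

View pics/z7.png

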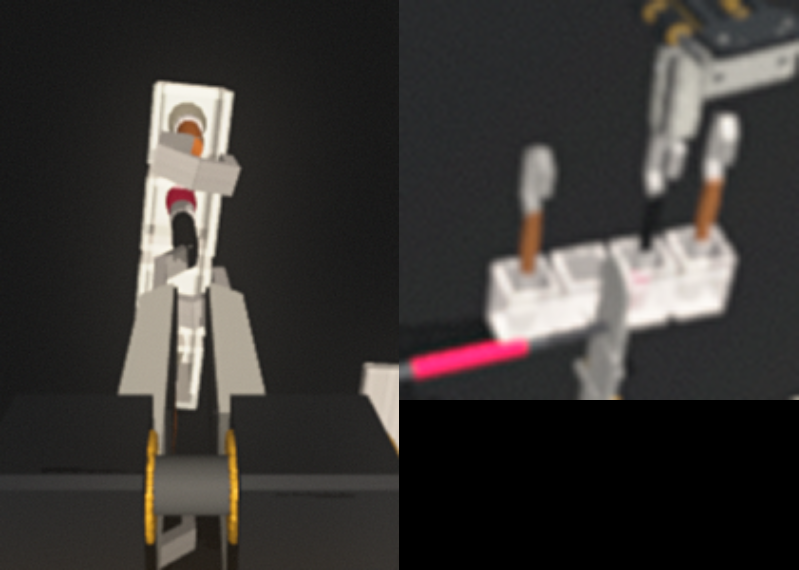

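```bash
python3 - <<'E'
from h import *
a=cv2.imread('pics/w9.png')[170:290,260:360];b=cv2.imread('pics/s9.png')[125:185,390:450]
cv2.imwrite('pics/z8.png',np.hstack([cv2.resize(a,(480,576),interpolation=2),cv2.copyMakeBorder(cv2.resize(b,(310,310),interpolation=2),0,266,0,0,0)]))
E
```

View pics/z8.png

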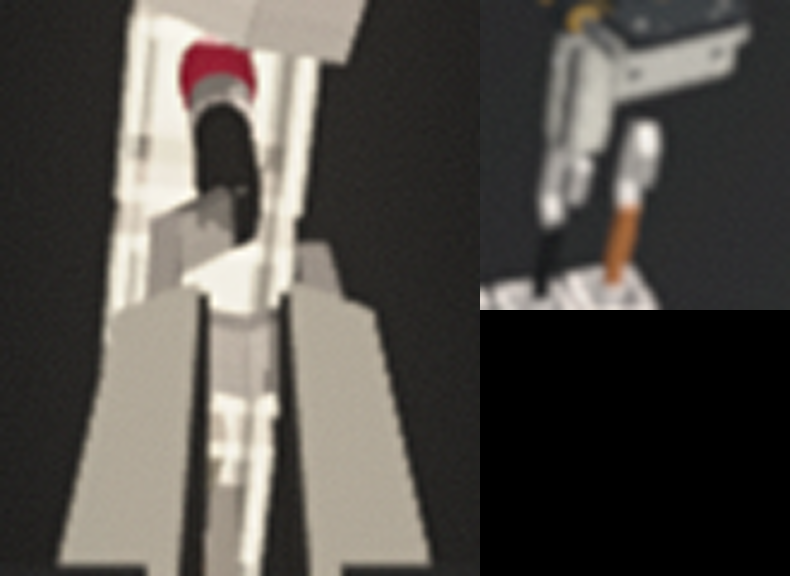

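```bash
python3 - <<'E'
from h import *
import pickle
s4,f=pickle.load(open('w4.pkl','rb'));s5,_=pickle.load(open('w5.pkl','rb'))
s2=dict(eef_pos=[.4493,.192,.2339],ee_rot=[-.009,1.568,.013])
s3=dict(eef_pos=[.4502,.2766,.239],ee_rot=[-.004,1.563,.015])
s7=dict(eef_pos=[.4503,.2802,.1696],ee_rot=[-.049,1.554,.069])
obs=[(s2,(311.5,100.3)),(s4,(307.3,159.9)),(s3,(309.5,198.7)),(s7,(309.3,235.7))]
X=tri([ray(f,uv,s) for s,uv in obs]);print('B',X)
for s,uv in obs: print(proj(f,X,s)-uv)
g=grab('scene');print(proj(g,[X,[.449,.282,.192],[.449,.282,.165]]))
print('TCP in scene',proj(g,[env.sense()['eef_pos']]))
print('top corners of organizer in scene',proj(g,[[.467,.156,.06],[.426,.157,.06],[.471,.35,.06]]))
E
```

```text
B [0.44886871 0.28170365 0.18702741]
[[ 0.44000785 -0.71465092]]
[[-0.09212752  0.550848  ]]
[[-0.42716436  1.13702349]]
[[ 0.25286743 -1.43471222]]
[[406.69123155 153.21759736]
 [407.04936737 151.92158828]
 [405.71422326 158.91235148]]
TCP in scene [[407.13661933 159.88817715]]
top corners of organizer in scene [[366.3035474  195.16364599]
 [362.2839027  186.50007193]
 [423.02743727 184.55526896]]
```

The fingers closed on top of the gabled arch: both the scene view and the finger gap in the wrist view put the visible tips about 18 mm above the reported TCP. I'll open and look again.

Emit:
{"op": "send_rows", "data": {"moves": [[[0, 0, 0, 0, 1], [0, 0, 0, 0, 1], [0, 0, 0, 0, 1], [0, 0, 0, 0, 1], [0, 0, 0, 0, 1], [0, 0, 0, 0, 1]]]}}

```text
clock: 8.32
eef_pos: [0.4532, 0.2853, 0.1639]
ee_rot: [-0.043, 1.545, 0.075]
ft_force: [-0.3, -1.4, 0.1]
width: 0.0637
```

```bash
python3 - <<'E'
from h import *
s,_=st();f=grab('wrist','w10.png');g=grab('scene','s10.png')
print('TCP in scene',proj(g,[s['eef_pos'],np.array(s['eef_pos'])+[.047,0,0],np.array(s['eef_pos'])-[.047,0,0]]))
T=np.array(f['hand_eye']);K=f['mtx']
for x in(0,-.019):
  for y in (0,.008):
    c=T[:3,:3].T@(np.array([x,y,.047])-T[:3,3]);u=K@c;print(x,y,u[:2]/u[2])
b=g['color'][110:200,360:460,::-1]
a=f['color'][170:290,220:400,::-1]
cv2.imwrite('pics/z9.png',cv2.resize(b,None,fx=6,fy=6,interpolation=2));cv2.imwrite('pics/z10.png',cv2.resize(a,None,fx=4,fy=4,interpolation=2))
E
```

```text
t 8.32 tcp [453.2 285.3 163.9] psi 4.32 tilt 1.85 w 0.0637 F [-0.3 -1.4  0.1] q [-0.92  0.27  0.35  1.89 -0.12  0.97 -0.44]
TCP in scene [[407.21399918 159.84545596]
 [413.76792533 169.59697626]
 [401.01303721 150.61910748]]
0 0 [375.56772735 227.01535982]
0 0.008 [376.26185095 216.70529344]
-0.019 0 [381.48548908 237.80544712]
-0.019 0.008 [382.31184583 226.67111836]
```

View pics/z9.png

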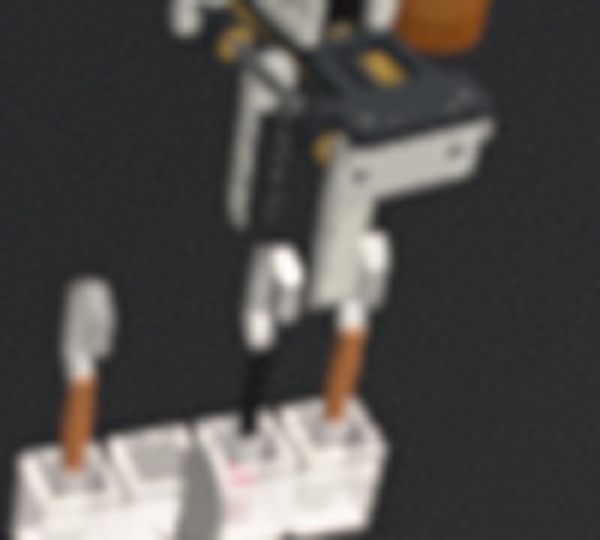

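View pics/z10.png

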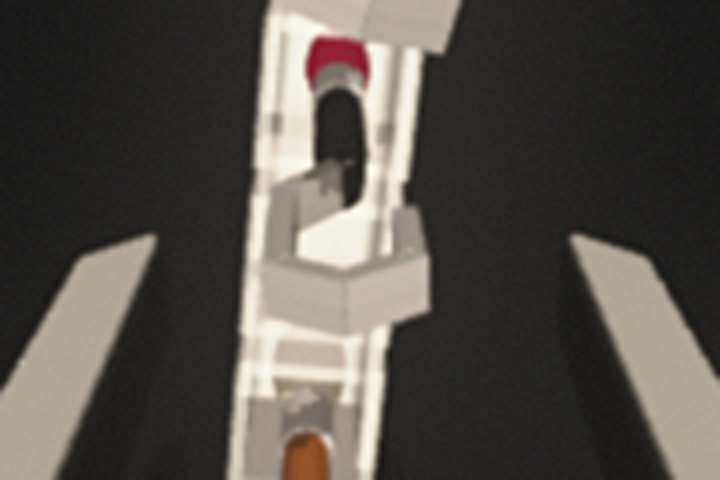

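```bash
python3 - <<'E'
from h import *
to(.449,.2825,.141,4.5)
E
```

```text
t 8.43 tcp [453.2 285.3 163.9] psi 4.32 tilt 1.85 w 0.0715 F [ 0.8 -0.5 -0. ] q [-0.92  0.27  0.35  1.89 -0.12  0.97 -0.44]
shift [22.8 -2.9 -5. ] turn -0.18
```

Emit:
{"op": "send_rows", "data": {"moves": [[[12, -2, -3, 0, 1], [11, -1, -1, 0, 1], [0, 0, 0, 0, 1]]]}}

```text
clock: 8.8
eef_pos: [0.4494, 0.282, 0.1386]
ee_rot: [-0.043, 1.546, 0.075]
ft_force: [-0.6, -0.3, 0.7]
width: 0.0937
```

```bash
python3 - <<'E'
from h import *
to(.449,.2825,.141,4.5)
f=grab('wrist','w11.png');g=grab('scene','s11.png')
b=g['color'][110:200,360:460,::-1]
a=f['color'][170:290,220:400,::-1]
cv2.imwrite('pics/z11.png',np.hstack([cv2.resize(b,(400,360),interpolation=2),cv2.resize(a,(400,360),interpolation=2)]))
E
```

```text
t 8.80 tcp [449.4 282.  138.6] psi 4.32 tilt 1.81 w 0.0937 F [-0.6 -0.3  0.7] q [-0.91  0.29  0.35  1.93 -0.13  0.91 -0.42]
shift [-2.4  0.5 -0.3] turn -0.18
```

View pics/z11.png

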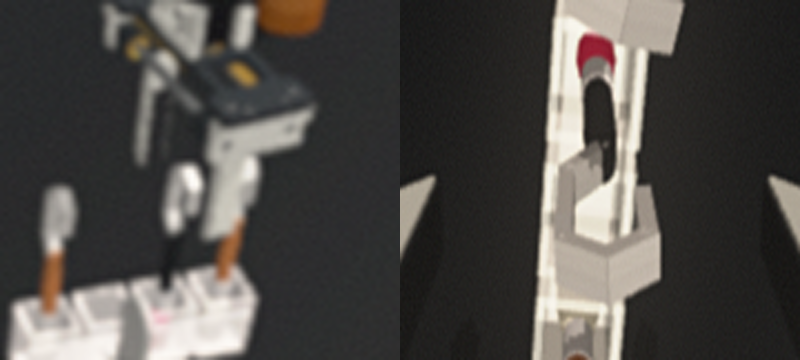

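Emit:
{"op": "send_rows", "data": {"moves": [[[0, 0, 0, 0, -1], [0, 0, 0, 0, -1], [0, 0, 0, 0, -1], [0, 0, 0, 0, -1], [0, 0, 0, 0, -1], [0, 0, 0, 0, -1], [0, 0, 0, 0, -1], [0, 0, 0, 0, -1], [0, 0, 0, 0, -1], [0, 0, 0, 0, -1]]]}}

```text
clock: 10.15
eef_pos: [0.4503, 0.2827, 0.1403]
ee_rot: [-0.042, 1.544, 0.076]
ft_force: [0.8, 0.4, 0.0]
width: 0.0282
```

```bash
python3 - <<'E'
from h import *
to(.449,.2825,.141,4.5)
f=grab('wrist','w12.png')
E
```

```text
t 10.15 tcp [450.3 282.7 140.3] psi 4.32 tilt 1.95 w 0.0282 F [0.8 0.4 0. ] q [-0.91  0.29  0.35  1.93 -0.13  0.92 -0.42]
shift [-0.7 -0.1 -1.3] turn -0.18
```

View pics/w12.png

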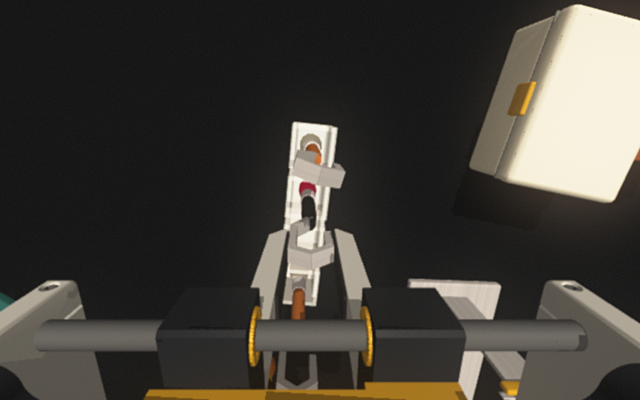

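Emit:
{"op": "send_rows", "data": {"moves": [[[-40, 0, 0, 0, -1], [-55, 0, 0, 0, -1], [-55, 0, 0, 0, -1], [-55, 0, 0, 0, -1]]]}}

```text
clock: 10.7
eef_pos: [0.4432, 0.2768, 0.3474]
ee_rot: [-0.046, 1.55, 0.072]
ft_force: [1.0, 0.6, -0.0]
width: 0.0278
```

```bash
python3 - <<'E'
from h import *
to(.44,-.15,.355,0)
f=grab('scene','s13.png')
a=grab('top','t13.png')
E
```

```text
t 10.70 tcp [443.2 276.8 347.4] psi 4.31 tilt 1.51 w 0.0278 F [ 1.   0.6 -0. ] q [-0.95  0.1   0.37  1.66 -0.04  1.37 -0.5 ]
shift [ -15.1 -425.1  -35.2] turn 4.31
```

View pics/s13.png

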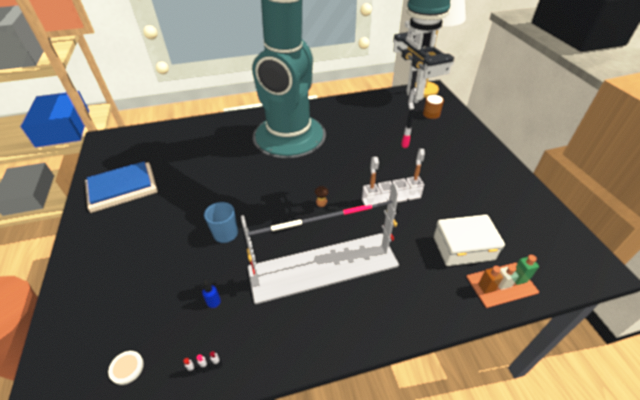

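Emit:
{"op": "send_rows", "data": {"moves": [[[-5, -40, -2, 0.5, -1], [-5, -50, -2, 0.5, -1], [0, -55, -3, 0.5, -1], [0, -55, -3, 0.5, -1], [0, -55, -3, 0.5, -1], [0, -55, -3, 0.5, -1], [0, -55, -3, 0.5, -1], [0, -35, 0, 0.5, -1], [0, 0, 0, 0, -1]]]}}

```text
clock: 11.92
eef_pos: [0.442, -0.1354, 0.3506]
ee_rot: [0.016, 1.544, 0.022]
ft_force: [-0.5, 0.3, -1.5]
width: 0.0275
```

```bash
python3 - <<'E'
from h import *
to(.45,-.29,.30,0)
f=grab('wrist','w14.png');grab('top','t14.png')
E
```

```text
t 11.93 tcp [ 442.  -135.4  350.6] psi 0.20 tilt 2.06 w 0.0275 F [-0.5  0.3 -1.5] q [-0.59 -0.06  0.81  1.78  0.01  1.38  0.23]
shift [  47.1 -155.8    6.1] turn 0.2
```

View pics/w14.png

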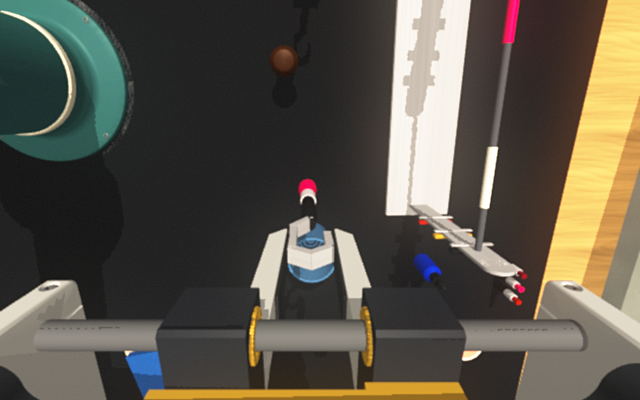

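View pics/t14.png

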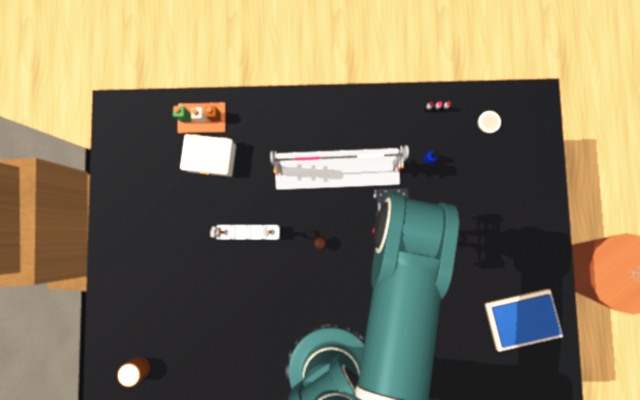

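```bash
python3 - <<'E'
from h import *
s,_=st();f=grab('wrist')
c=np.array([.45,-.293,.095]);t=np.linspace(0,6.283,60)
rim=c+.042*np.c_[np.cos(t),np.sin(t),0*t]
foot=c*[1,1,0]+.036*np.c_[np.cos(t),np.sin(t),0*t]
o=np.array([s['eef_pos'][0],s['eef_pos'][1],s['eef_pos'][2]-.136])
im=f['color'][...,::-1].copy()
im=cv2.resize(im[170:320,230:400],None,fx=4,fy=4,interpolation=2)
for P,col in((rim,(0,255,0)),(foot,(0,255,255)),(o[None],(255,0,0))):
  for u in proj(f,P,s): cv2.circle(im,tuple(int(v) for v in (u-[230,170]+.5)*4),2,col,-1)
cv2.imwrite('pics/z14.png',im)
E
```

```text
t 12.03 tcp [ 442.4 -132.8  350.5] psi 0.41 tilt 2.05 w 0.0277 F [-0.1  0.8 -0.1] q [-0.59 -0.06  0.81  1.78  0.01  1.38  0.23]
```

View pics/z14.png

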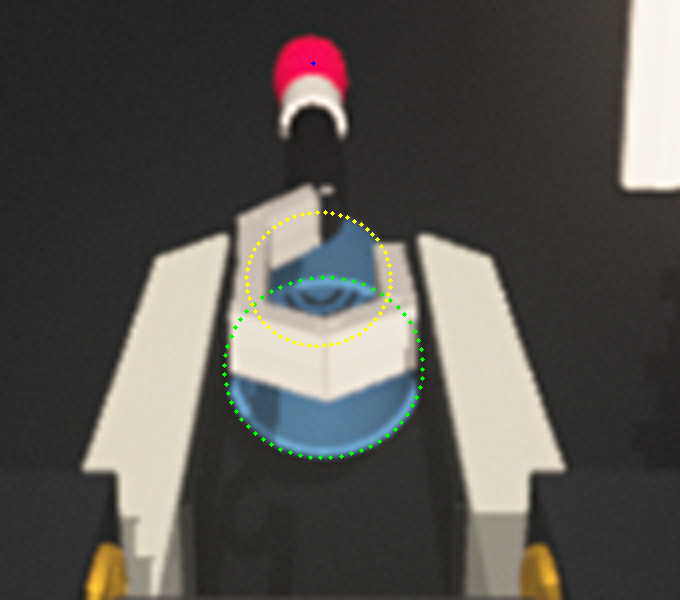

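```bash
python3 - <<'E'
from h import *
to(.449,-.293,.33,0)
E
```

```text
t 12.07 tcp [ 442.6 -132.1  350.6] psi 0.49 tilt 2.06 w 0.0277 F [-0.4  0.8 -0.1] q [-0.59 -0.06  0.81  1.78  0.01  1.38  0.23]
shift [  16.8 -161.4    4.5] turn 0.49
```

Emit:
{"op": "send_rows", "data": {"moves": [[[0, -50, 2, 0, -1], [0, -55, 2, 0, -1], [0, -50, 2, 0, -1], [0, 0, 0, 0, -1]]]}}

```text
clock: 12.58
eef_pos: [0.4533, -0.2853, 0.3459]
ee_rot: [0.003, 1.544, 0.037]
ft_force: [-0.6, 0.6, -0.7]
width: 0.028
```

```bash
python3 - <<'E'
from h import *
to(.449,-.293,.25,0)
E
```

```text
t 12.57 tcp [ 453.3 -285.3  345.9] psi 1.21 tilt 2.10 w 0.0280 F [-0.6  0.6 -0.7] q [-0.33  0.21  1.02  1.63 -0.22  1.4   0.74]
shift [ 95.6 -10.   -7. ] turn 1.21
```

Emit:
{"op": "send_rows", "data": {"moves": [[[0, -8, -4, 0, -1], [30, 0, -1, 0, -1], [30, 0, -1, 0, -1], [20, 0, 0, 0, -1], [0, 0, 0, 0, -1]]]}}

```text
clock: 13.2
eef_pos: [0.4515, -0.2856, 0.2636]
ee_rot: [-0.002, 1.542, 0.048]
ft_force: [0.9, -0.1, -0.5]
width: 0.0277
```

```bash
python3 - <<'E'
from h import *
to(.449,-.293,.15,0)
s=env.sense();f=grab('wrist','w15.png')
a=f['color'][150:320,220:400,::-1]
cv2.imwrite('pics/z15.png',cv2.resize(a,None,fx=4,fy=3.5,interpolation=2))
E
```

```text
t 13.20 tcp [ 451.5 -285.6  263.6] psi 1.78 tilt 2.33 w 0.0277 F [ 0.9 -0.1 -0.5] q [-0.29  0.27  0.99  1.77 -0.28  1.24  0.81]
shift [113.2 -10.6  -6. ] turn 1.78
```

View pics/z15.png

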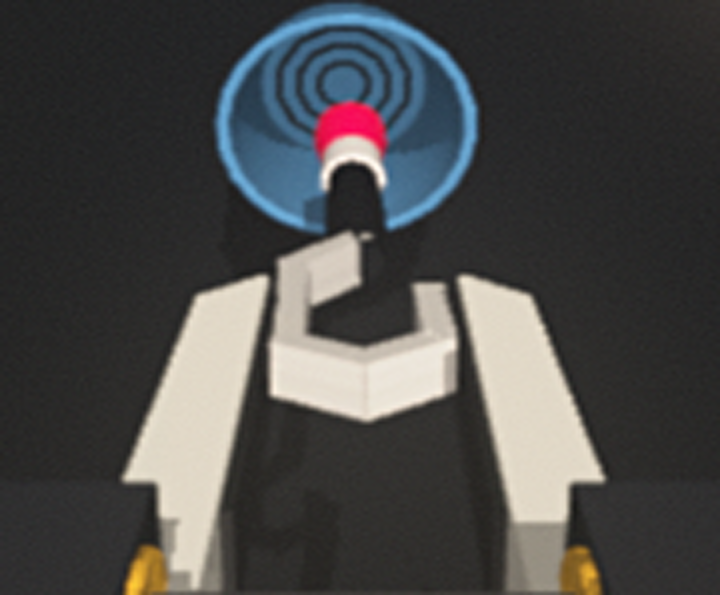

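```bash
python3 - <<'E'
from h import *
s=env.sense();f=grab('wrist')
print('cup',plane(f,[(306.7,183.4)],.095,s))
h=cv2.cvtColor(f['color'],cv2.COLOR_RGB2HSV)
m=((h[...,0]>165)&(h[...,1]>150)&(h[...,2]>120))
ys,xs=np.nonzero(m[150:260,250:380]);uv=(xs.mean()+250,ys.mean()+150);print(uv)
print('head',plane(f,[uv],s['eef_pos'][2]-.13,s), s['eef_pos'])
E
```

```text
cup [[ 0.45166482 -0.29022596  0.095     ]]
(np.float64(307.0308641975309), np.float64(185.25925925925927))
head [[ 0.45117792 -0.28384642  0.1344942 ]] [ 0.45180608 -0.28590556  0.2644942 ]
```

Emit:
{"op": "send_rows", "data": {"moves": [[[25, -4, -2, 0.5, -1], [25, -1, -1, 0.5, -1], [25, -1, -1, 0, -1], [0, 0, 0, 0, -1]]]}}

```text
clock: 13.8
eef_pos: [0.4534, -0.2903, 0.1927]
ee_rot: [0.009, 1.534, 0.034]
ft_force: [0.0, -1.4, 0.5]
width: 0.0276
```

```bash
python3 - <<'E'
from h import *
to(.4505,-.2915,.15,0)
s=env.sense();f=grab('wrist','w16.png');g=grab('scene','s16.png')
a=f['color'][150:320,220:400,::-1];b=g['color'][120:260,150:290,::-1]
cv2.imwrite('pics/z16.png',np.hstack([cv2.resize(a,(400,400),interpolation=2),cv2.resize(b,(400,400),interpolation=2)]))
E
```

```text
t 13.80 tcp [ 453.4 -290.3  192.7] psi 0.92 tilt 2.63 w 0.0276 F [ 0.  -1.4  0.5] q [-0.22  0.35  0.95  1.85 -0.37  1.1   0.88]
shift [42.6 -2.3 -4.5] turn 0.92
```

View pics/z16.png

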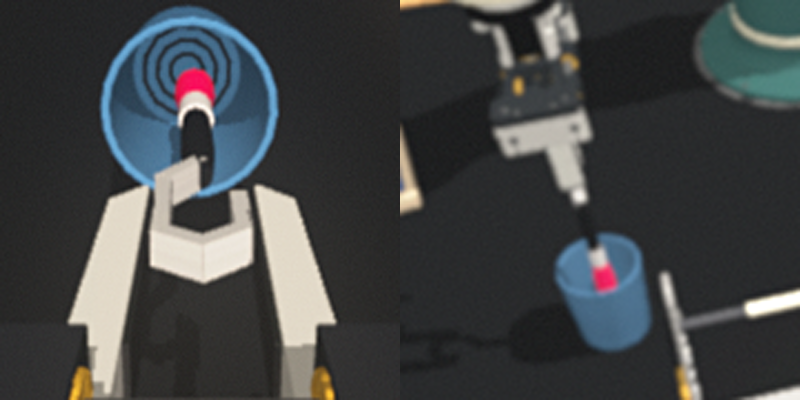

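Emit:
{"op": "send_rows", "data": {"moves": [[[20, -1, -2, 0, -1], [22, -1, -2, 0, -1], [0, 0, 0, 0, -1], [0, 0, 0, 0, -1]]]}}

```text
clock: 14.4
eef_pos: [0.4531, -0.2924, 0.1525]
ee_rot: [0.006, 1.528, 0.034]
ft_force: [-0.1, 0.2, -0.6]
width: 0.0275
```

```bash
python3 - <<'E'
from h import *
to(.4505,-.2915,.205,0)
f=grab('wrist','w17.png')
a=f['color'][150:320,220:400,::-1]
cv2.imwrite('pics/z17.png',cv2.resize(a,(400,400),interpolation=2))
E
```

```text
t 14.40 tcp [ 453.1 -292.4  152.5] psi 0.97 tilt 2.85 w 0.0275 F [-0.1  0.2 -0.6] q [-0.18  0.4   0.91  1.9  -0.43  1.02  0.94]
shift [-52.5   2.2  -0.3] turn 0.97
```

View pics/z17.png

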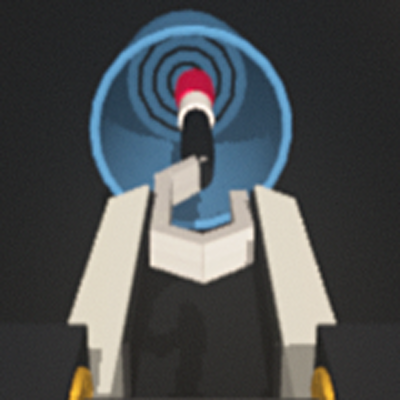

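Emit:
{"op": "send_rows", "data": {"moves": [[[5, 0, 0, 0, -1], [0, 0, 0, 0, -1], [0, 0, 0, 0, -1]]]}}

```text
clock: 14.82
eef_pos: [0.4539, -0.2923, 0.1482]
ee_rot: [0.006, 1.526, 0.034]
ft_force: [-0.5, 0.1, -0.6]
width: 0.0276
```

Emit:
{"op": "send_rows", "data": {"moves": [[[-26, 1, 0, 0, -1], [-28, 1, 0, 0, -1], [0, 0, 0, 0, -1], [0, 0, 0, 0, -1]]]}}

```text
clock: 15.32
eef_pos: [0.4513, -0.2915, 0.2033]
ee_rot: [0.006, 1.527, 0.034]
ft_force: [-0.1, -0.7, -1.2]
width: 0.0279
```

```bash
python3 - <<'E'
from h import *
to(.4505,-.2915,.147,0)
E
```

```text
t 15.32 tcp [ 451.3 -291.5  203.3] psi 1.00 tilt 2.90 w 0.0279 F [-0.1 -0.7 -1.2] q [-0.24  0.33  0.96  1.85 -0.36  1.11  0.88]
shift [56.2 -1.4 -3.2] turn 1.0
```

Emit:
{"op": "send_rows", "data": {"moves": [[[28, -1, -1, 0, -1], [28, -1, -1, 0, -1], [0, 0, 0, 0, -1], [0, 0, 0, 0, -1]]]}}

```text
clock: 15.82
eef_pos: [0.4513, -0.2919, 0.1448]
ee_rot: [0.006, 1.529, 0.034]
ft_force: [-0.4, -0.6, -0.3]
width: 0.0277
```

Emit:
{"op": "send_rows", "data": {"moves": [[[-28, 1, 0, 0, -1], [-28, 1, 0, 0, -1], [0, 0, 0, 0, -1], [0, 0, 0, 0, -1]]]}}

```text
clock: 16.32
eef_pos: [0.4493, -0.2919, 0.2048]
ee_rot: [0.006, 1.527, 0.033]
ft_force: [-0.1, -0.6, -1.7]
width: 0.0277
```

Emit:
{"op": "send_rows", "data": {"moves": [[[28, -1, -1, 0, -1], [28, -1, -1, 0, -1], [0, 0, 0, 0, -1], [0, 0, 0, 0, -1]]]}}

```text
clock: 16.82
eef_pos: [0.4497, -0.2926, 0.1473]
ee_rot: [0.006, 1.527, 0.033]
ft_force: [-0.9, 0.8, -0.5]
width: 0.0277
```

```bash
python3 - <<'E'
from h import *
st()
f=grab('wrist','w18.png');g=grab('scene','s18.png')
a=f['color'][150:320,220:400,::-1];b=g['color'][120:260,150:290,::-1]
cv2.imwrite('pics/z18.png',np.hstack([cv2.resize(a,(400,400),interpolation=2),cv2.resize(b,(400,400),interpolation=2)]))
E
```

```text
t 16.82 tcp [ 449.7 -292.6  147.3] psi 0.96 tilt 2.88 w 0.0277 F [-0.9  0.8 -0.5] q [-0.18  0.4   0.92  1.91 -0.44  1.    0.95]
```

View pics/z18.png

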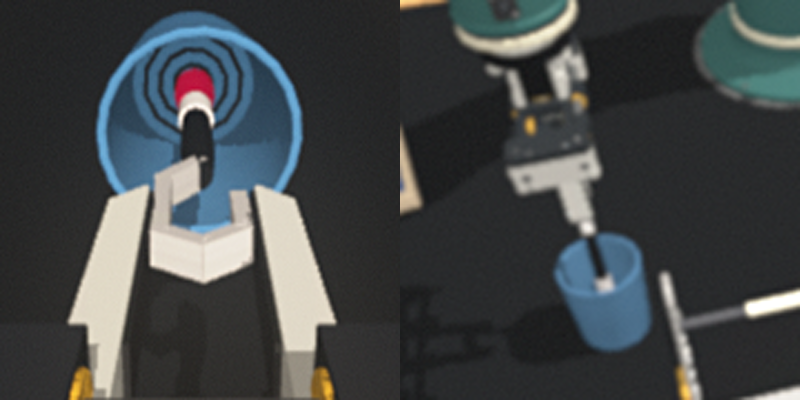

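Emit:
{"op": "send_rows", "data": {"moves": [[[4, 0, 0, 0, -1], [0, 0, 0, 0, -1]]]}}

```text
clock: 17.18
eef_pos: [0.4506, -0.2924, 0.1442]
ee_rot: [0.005, 1.525, 0.033]
ft_force: [0.2, -0.2, -0.8]
width: 0.0279
```

Emit:
{"op": "send_rows", "data": {"moves": [[[4, 0, 0, 0, -1], [0, 0, 0, 0, -1]]]}}

```text
clock: 17.42
eef_pos: [0.4523, -0.2937, 0.142]
ee_rot: [0.004, 1.521, 0.032]
ft_force: [0.7, -0.3, -1.1]
width: 0.0277
```

Emit:
{"op": "send_rows", "data": {"moves": [[[-30, 1, 0, 0, -1], [-40, 1, 0, 0, -1], [-50, 2, 0, 0, -1], [-40, 2, 0, 0, -1], [0, 40, 0, 0, -1], [0, 55, 0, 0, -1], [0, 55, 0, 0, -1], [0, 55, 0, 0, -1], [0, 40, 0, 0, -1], [0, 0, 0, 0, -1]]]}}

```text
clock: 18.68
eef_pos: [0.439, -0.0395, 0.3124]
ee_rot: [0.006, 1.519, 0.032]
ft_force: [0.5, -0.9, -1.6]
width: 0.0278
```

```bash
python3 - <<'E'
from h import *
to(.57,-.04,.29,1.2)
f=grab('wrist','w19.png')
E
```

```text
t 18.68 tcp [439.  -39.5 312.4] psi 0.92 tilt 3.25 w 0.0278 F [ 0.5 -0.9 -1.6] q [-0.79 -0.13  0.76  1.91  0.07  1.27 -0.03]
shift [ 29.   -3.3 129.7] turn -0.28
```

View pics/w19.png

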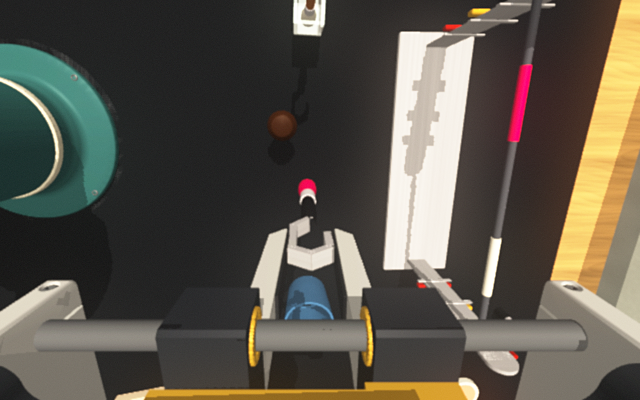

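```bash
cat >> h.py <<'E'
def sleeves(f,s,z=.215):
    hsv=cv2.cvtColor(f['color'],cv2.COLOR_RGB2HSV)
    m=((hsv[...,0]>160)&(hsv[...,0]<178)&(hsv[...,1]>140)&(hsv[...,2]>140)).astype(np.uint8)
    n,l,stt,c=cv2.connectedComponentsWithStats(m)
    for i in range(1,n):
        if stt[i,4]>80:
            ys,xs=np.nonzero(l==i);(cx,cy),(w,h),a=cv2.minAreaRect(np.c_[xs,ys].astype(np.float32))
            bx=cv2.boxPoints(((cx,cy),(w,h),a));d=np.linalg.norm(bx[0]-bx[1]);e=np.linalg.norm(bx[1]-bx[2])
            e1,e2=((bx[0]+bx[1])/2,(bx[2]+bx[3])/2) if d<e else ((bx[1]+bx[2])/2,(bx[3]+bx[0])/2)
            print('pink px',e1,e2,min(d,e));P=plane(f,[e1,e2],z,s);print(P.round(4).tolist(),'len',np.linalg.norm(P[0]-P[1]).round(4))
E
python3 - <<'E'
from h import *
s=env.sense();f=grab('wrist')
sleeves(f,s)
for z in (.215,): print('white ends',plane(f,[(494,238),(487,296)],z,s))
print('cup',plane(f,[(309,305)],.095,s))
print(R.from_rotvec(s['ee_rot']).as_matrix()[:,0])
E
```

```text
pink px [526.4595   61.24325] [513.4054  139.56757] 12.165526
[[0.6503, 0.091, 0.215], [0.6521, 0.0166, 0.215]] len 0.0744
pink px [315. 186.] [299. 186.] 14.0
[[0.4482, -0.033, 0.215], [0.4316, -0.033, 0.215]] len 0.0166
white ends [[ 0.65125752 -0.09249007  0.215     ]
 [ 0.65614352 -0.16691541  0.215     ]]
cup [[ 0.45054623 -0.25873171  0.095     ]]
[ 0.05136067  0.02402254 -0.99839121]
```

Emit:
{"op": "send_rows", "data": {"moves": [[[0, 0, 45, 0, -1], [5, 0, 45, 0, -1], [10, 0, 40, 0, -1], [30, 0, 0, 0, -1], [0, 0, 0, 0, -1]]]}}

```text
clock: 19.4
eef_pos: [0.5763, -0.0472, 0.2742]
ee_rot: [0.012, 1.516, 0.021]
ft_force: [-0.4, 0.3, -0.9]
width: 0.0277
```

```bash
python3 - <<'E'
from h import *
to(.60,-.037,.211,1.2)
f=grab('wrist','w20.png');s=env.sense();g=grab('scene','s20.png')
b=g['color'][120:320,220:420,::-1]
cv2.imwrite('pics/z20.png',cv2.resize(b,(600,600),interpolation=2))
sleeves(f,s)
print(R.from_rotvec(s['ee_rot']).as_matrix()[:,0])
E
```

```text
t 19.40 tcp [576.3 -47.2 274.2] psi 0.30 tilt 3.39 w 0.0277 F [-0.4  0.3 -0.9] q [-0.66  0.3   0.88  1.68 -0.28  1.22  0.29]
shift [64.6  8.7 20.2] turn -0.9
pink px [399.42273   39.750336] [394.37494 132.29318] 12.254518
[[0.6519, 0.0913, 0.215], [0.6537, 0.0173, 0.215]] len 0.074
pink px [314.24017 184.3013 ] [298.12665 186.44977] 13.216366
[[0.5833, -0.0292, 0.215], [0.5686, -0.0311, 0.215]] len 0.0148
[ 0.05728507  0.02208378 -0.99811358]
```

View pics/w20.png

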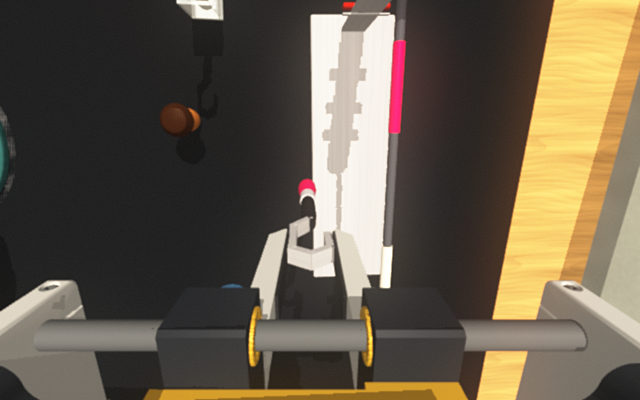

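View pics/z20.png

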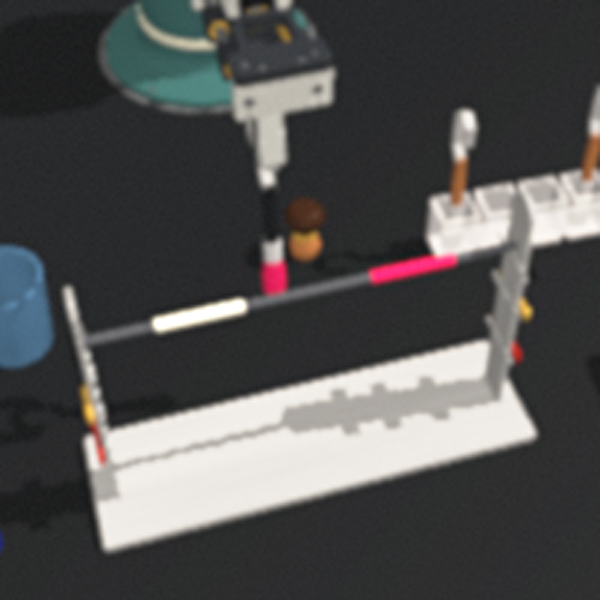

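Emit:
{"op": "send_rows", "data": {"moves": [[[20, 9, 10, -0.9, -1], [30, 0, 5, 0, -1], [14, 0, 3, 0, -1], [0, 0, 0, 0, -1]]]}}

```text
clock: 20.0
eef_pos: [0.6011, -0.0369, 0.2194]
ee_rot: [0.002, 1.503, 0.037]
ft_force: [-0.0, -1.3, -0.6]
width: 0.0278
```

```bash
python3 - <<'E'
from h import *
to(.655,-.037,.211,1.2)
f=grab('wrist','w21.png');s=env.sense();g=grab('scene','s21.png')
b=g['color'][150:270,250:370,::-1]
a=f['color'][130:310,230:430,::-1]
cv2.imwrite('pics/z21.png',np.hstack([cv2.resize(a,(400,400),interpolation=2),cv2.resize(b,(400,400),interpolation=2)]))
sleeves(f,s)
E
```

```text
t 20.00 tcp [601.1 -36.9 219.4] psi 1.21 tilt 4.14 w 0.0278 F [-0.  -1.3 -0.6] q [-0.61  0.39  0.83  1.71 -0.36  1.12  0.35]
shift [12.  -1.5 53.2] turn 0.01
pink px [391.6806    37.700047] [383.66083 153.18478] 15.338059
[[0.651, 0.0908, 0.215], [0.6522, 0.0165, 0.215]] len 0.0743
pink px [314.64978 185.09645] [298.6599  186.23857] 11.684508
[[0.6035, -0.007, 0.215], [0.592, -0.0079, 0.215]] len 0.0115
```

View pics/z21.png

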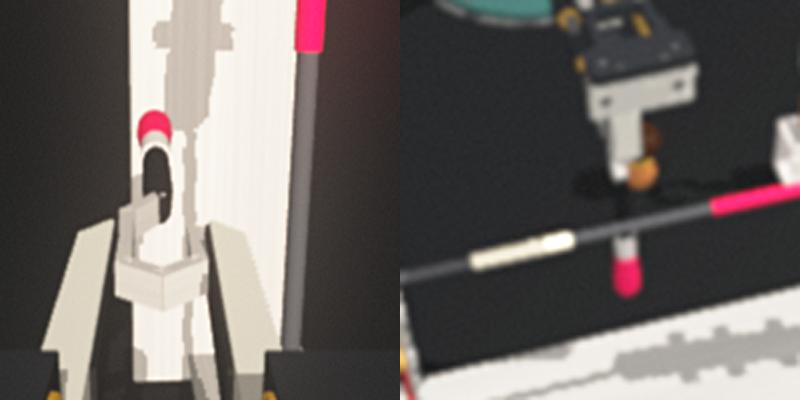

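```bash
cat >> h.py <<'E'
import json
def setgrasp(tcp,rot,brush,yawdeg):
    json.dump(dict(tcp=list(tcp),rot=list(rot),brush=list(brush),yaw=yawdeg),open('grasp.json','w'))
def brush():
    d=json.load(open('grasp.json'));s=env.sense()
    Rt=R.from_rotvec(d['rot']);Rb=R.from_euler('z',d['yaw'],degrees=True)
    o=Rt.inv().apply(np.array(d['brush'])-d['tcp']);Rr=Rt.inv()*Rb
    Rn=R.from_rotvec(s['ee_rot']);Rw=Rn*Rr
    return np.array(s['eef_pos'])+Rn.apply(o),Rw
def rail(mid=(.653,-.037),yaw=1.2):
    "rail crossing in the brush xz plane (brush frame, mm); hook point in stand frame"
    p,Rw=brush();a=np.radians(yaw);ax=np.array([-np.sin(a),np.cos(a),0]);c=np.array([mid[0],mid[1],.215])
    cb=Rw.inv().apply(c-p);ab=Rw.inv().apply(ax);x=cb-ab*cb[1]/ab[1]
    hk=p+Rw.apply([0,0,.182]);d=hk-c;e=np.array([ax[1],-ax[0],0])
    print('rail in brush x %.1f z %.1f | hook stand x %.1f y %.1f z %.1f | brush tilt %.2f origin %s'%(x[0]*1e3,x[2]*1e3,d@e*1e3,d@ax*1e3,hk[2]*1e3,np.degrees(np.arccos(Rw.as_matrix()[2,2])),p.round(4)))
E
python3 - <<'E'
from h import *
setgrasp([.4503,.2827,.1403],[-.042,1.544,.076],[.449,.2825,.004],4.4)
rail()
E
```

```text
rail in brush x 52.7 z 128.9 | hook stand x -54.9 y 0.7 z 265.8 | brush tilt 2.45 origin [ 0.6058 -0.0366  0.0839]
```

Emit:
{"op": "send_rows", "data": {"moves": [[[12, 0, 0, 0, -1], [0, 0, 15, 0, -1], [0, 0, 10, 0, -1], [0, 0, 0, 0, -1]]]}}

```text
clock: 20.6
eef_pos: [0.6281, -0.0362, 0.2105]
ee_rot: [0.003, 1.499, 0.037]
ft_force: [-0.5, -0.2, -0.5]
width: 0.0278
```

```bash
python3 - <<'E'
from h import *
to(.655,-.037,.211,1.2);rail()
f=grab('wrist','w22.png');s=env.sense();g=grab('scene','s22.png')
b=g['color'][150:270,250:370,::-1]
a=f['color'][130:310,230:430,::-1]
cv2.imwrite('pics/z22.png',np.hstack([cv2.resize(a,(400,400),interpolation=2),cv2.resize(b,(400,400),interpolation=2)]))
sleeves(f,s)
E
```

```text
t 20.60 tcp [628.1 -36.2 210.5] psi 1.21 tilt 4.35 w 0.0278 F [-0.5 -0.2 -0.5] q [-0.57  0.45  0.81  1.66 -0.4   1.13  0.37]
shift [ 1.3 -1.4 26.8] turn 0.01
rail in brush x 26.3 z 139.7 | hook stand x -28.2 y 1.0 z 256.1 | brush tilt 2.58 origin [ 0.6329 -0.0356  0.0742]
pink px [352.3848   33.84085] [348.20187 155.14491] 14.543062
[[0.6499, 0.0907, 0.215], [0.6514, 0.0168, 0.215]] len 0.0739
pink px [313.93906 185.1472 ] [298.65988 186.23857] 11.684508
[[0.6287, -0.004, 0.215], [0.6182, -0.0048, 0.215]] len 0.0105
```

View pics/z22.png

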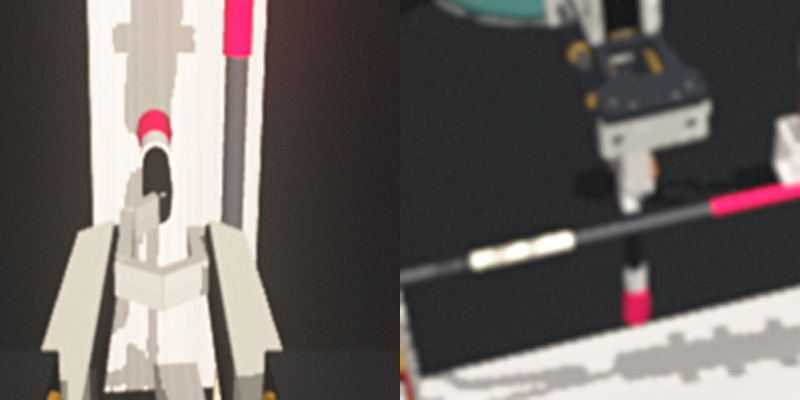

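Emit:
{"op": "send_rows", "data": {"moves": [[[0, 0, 12, 0, -1], [0, 0, 12, 0, -1], [0, 0, 0, 0, -1]]]}}

```text
clock: 21.08
eef_pos: [0.653, -0.0355, 0.2125]
ee_rot: [0.004, 1.499, 0.038]
ft_force: [-0.3, 0.1, -0.6]
width: 0.0277
```

```bash
python3 - <<'E'
from h import *
st();rail()
f=grab('wrist','w23.png');s=env.sense();g=grab('scene','s23.png')
b=g['color'][150:270,250:370,::-1]
a=f['color'][130:310,230:430,::-1]
cv2.imwrite('pics/z23.png',np.hstack([cv2.resize(a,(400,400),interpolation=2),cv2.resize(b,(400,400),interpolation=2)]))
sleeves(f,s)
E
```

```text
t 21.07 tcp [653.  -35.5 212.5] psi 1.20 tilt 4.37 w 0.0277 F [-0.3  0.1 -0.6] q [-0.54  0.5   0.8   1.59 -0.43  1.15  0.37]
rail in brush x 1.4 z 138.8 | hook stand x -3.3 y 1.1 z 258.1 | brush tilt 2.60 origin [ 0.6578 -0.0348  0.0763]
pink px [311.  35.] [311. 155.] 14.0
[[0.6496, 0.0902, 0.215], [0.6512, 0.017, 0.215]] len 0.0732
```

View pics/z23.png

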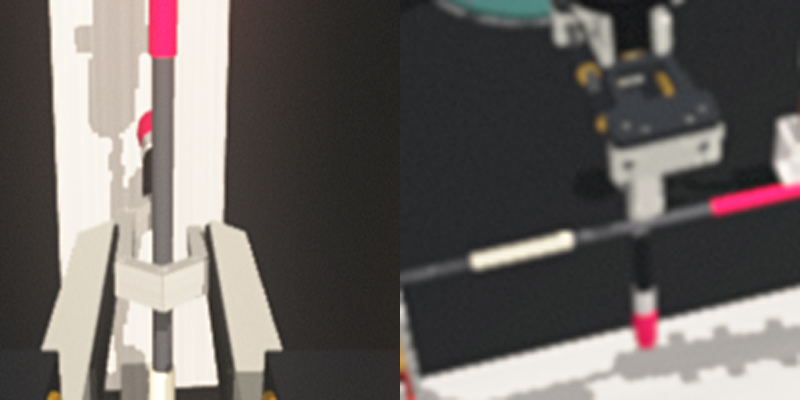

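Emit:
{"op": "send_rows", "data": {"moves": [[[12, 0, 0, 0, -1], [12, 0, 0, 0, -1], [10, 0, 0, 0, -1], [0, 0, 0, 0, -1]]]}}

```text
clock: 21.68
eef_pos: [0.654, -0.0346, 0.1755]
ee_rot: [0.005, 1.5, 0.038]
ft_force: [0.3, 0.1, -1.2]
width: 0.0279
```

```bash
python3 - <<'E'
from h import *
st();rail()
f=grab('wrist','w24.png');s=env.sense();g=grab('scene','s24.png')
b=g['color'][150:270,250:370,::-1]
a=f['color'][130:310,230:430,::-1]
cv2.imwrite('pics/z24.png',np.hstack([cv2.resize(a,(400,400),interpolation=2),cv2.resize(b,(400,400),interpolation=2)]))
sleeves(f,s)
E
```

```text
t 21.68 tcp [654.  -34.6 175.5] psi 1.17 tilt 4.31 w 0.0279 F [ 0.3  0.1 -1.2] q [-0.53  0.54  0.78  1.63 -0.46  1.09  0.39]
rail in brush x 2.0 z 175.8 | hook stand x -2.2 y 2.1 z 221.1 | brush tilt 2.53 origin [ 0.6587 -0.0338  0.0393]
pink px [314.5  17. ] [314.5 165. ] 17.0
[[0.6503, 0.0906, 0.215], [0.6521, 0.0169, 0.215]] len 0.0737
```

View pics/z24.png

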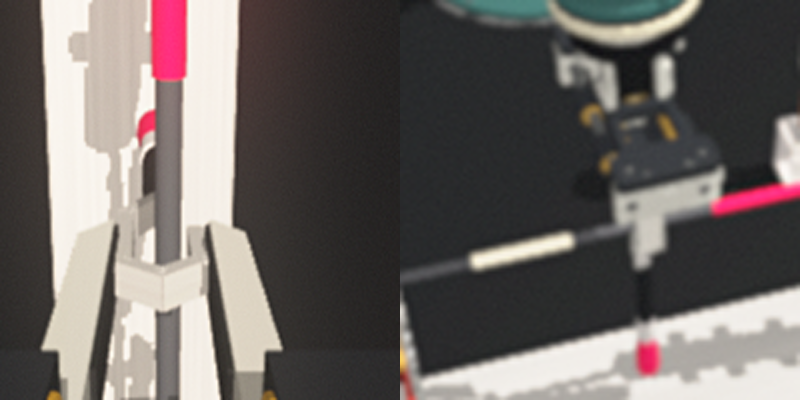

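Emit:
{"op": "send_rows", "data": {"moves": [[[-4, 0, 0, 0, -1], [0, 22, 1, 0, -1], [0, 22, 0, 0, -1], [0, 0, 0, 0, -1]]]}}

```text
clock: 22.28
eef_pos: [0.6546, 0.0131, 0.1833]
ee_rot: [0.005, 1.498, 0.039]
ft_force: [-0.3, 0.8, -0.9]
width: 0.0277
```

```bash
python3 - <<'E'
from h import *
st();rail()
E
```

```text
t 22.27 tcp [654.6  13.1 183.3] psi 1.22 tilt 4.47 w 0.0277 F [-0.3  0.8 -0.9] q [-0.61  0.53  0.78  1.62 -0.45  1.1   0.31]
rail in brush x 0.1 z 168.1 | hook stand x -0.8 y 49.6 z 228.9 | brush tilt 2.68 origin [0.6596 0.014  0.0471]
```

Now 9 mm above hung height; lower a bit while continuing.

Emit:
{"op": "send_rows", "data": {"moves": [[[5, 0, 0, 0, -1], [0, 18, 0, 0, -1], [0, 18, 0, 0, -1], [0, 0, 0, 0, -1]]]}}

```text
clock: 22.78
eef_pos: [0.654, 0.052, 0.1791]
ee_rot: [0.005, 1.498, 0.04]
ft_force: [0.4, -0.4, 0.0]
width: 0.0277
```

```bash
python3 - <<'E'
from h import *
st();rail()
f=grab('wrist','w25.png');s=env.sense()
a=f['color'][50:310,200:460,::-1]
cv2.imwrite('pics/z25.png',cv2.resize(a,(500,500),interpolation=2))
sleeves(f,s)
E
```

```text
t 22.77 tcp [654.   52.  179.1] psi 1.23 tilt 4.47 w 0.0277 F [ 0.4 -0.4  0. ] q [-0.66  0.53  0.77  1.62 -0.45  1.09  0.25]
rail in brush x 0.1 z 172.3 | hook stand x -0.5 y 88.5 z 224.7 | brush tilt 2.68 origin [0.659  0.053  0.0429]
pink px [308.5 181. ] [308.5 248. ] 19.0
[[0.6489, 0.0926, 0.215], [0.6497, 0.0507, 0.215]] len 0.0419
pink px [310. 269.] [310. 301.] 14.0
[[0.651, 0.0364, 0.215], [0.6514, 0.0135, 0.215]] len 0.0229
```

View pics/z25.png

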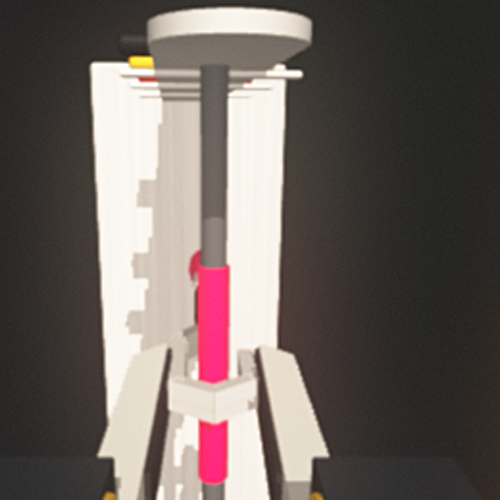

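Emit:
{"op": "send_rows", "data": {"moves": [[[4, 0, 0, 0, -1], [1, 0, 0, 0, -1]]]}}

```text
clock: 23.08
eef_pos: [0.6545, 0.0501, 0.174]
ee_rot: [0.006, 1.498, 0.038]
ft_force: [-0.2, 1.5, -1.1]
width: 0.0274
```

```bash
python3 - <<'E'
from h import *
st();rail()
E
```

```text
t 23.07 tcp [654.5  50.1 174. ] psi 1.12 tilt 4.48 w 0.0274 F [-0.2  1.5 -1.1] q [-0.66  0.54  0.77  1.63 -0.45  1.08  0.25]
rail in brush x -0.0 z 177.4 | hook stand x -0.2 y 86.7 z 219.6 | brush tilt 2.70 origin [0.6595 0.051  0.0378]
```

Emit:
{"op": "send_rows", "data": {"moves": [[[0, 0, 0, 0, -0.1], [0, 0, 0, 0, 0], [0, 0, 0, 0, 0.3], [0, 0, 0, 0, 0.6], [0, 0, 0, 0, 1], [0, 0, 0, 0, 1], [0, 0, 0, 0, 1], [0, 0, 0, 0, 1]]]}}

```text
clock: 24.08
eef_pos: [0.6546, 0.0492, 0.1742]
ee_rot: [0.006, 1.497, 0.036]
ft_force: [-0.1, -0.6, 0.8]
width: 0.0942
```

```bash
python3 - <<'E'
from h import *
st()
f=grab('wrist','w26.png');s=env.sense();g=grab('scene','s26.png')
a=f['color'][50:310,190:450,::-1];b=g['color'][130:290,280:440,::-1]
cv2.imwrite('pics/z26.png',np.hstack([cv2.resize(a,(400,400),interpolation=2),cv2.resize(b,(400,400),interpolation=2)]))
E
```

```text
t 24.07 tcp [654.6  49.2 174.2] psi 1.05 tilt 4.50 w 0.0942 F [-0.1 -0.6  0.8] q [-0.66  0.54  0.77  1.63 -0.45  1.08  0.26]
```

View pics/z26.png

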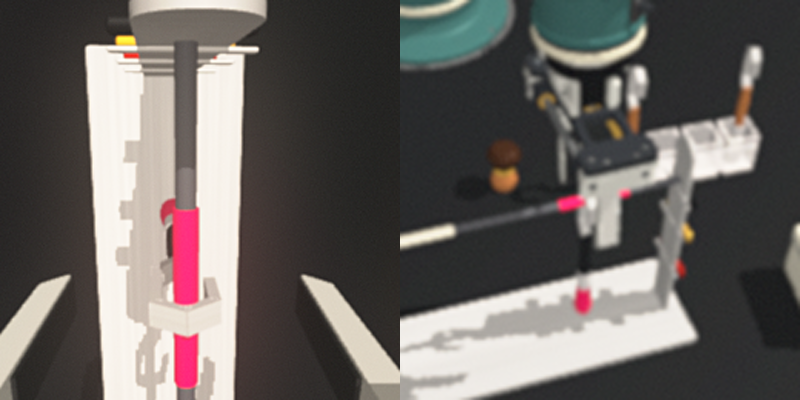

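Emit:
{"op": "send_rows", "data": {"moves": [[[-20, 0, 0, 0, 1], [-30, 0, 0, 0, 1], [-50, 0, 0, 0, 1], [-50, 0, 0, 0, 1], [0, 0, -40, 0, 1], [0, 0, -50, 0, 1], [0, 0, -50, 0, 1], [0, 0, -40, 0, 1], [0, 0, 0, 0, 1]]]}}

```text
clock: 25.3
eef_pos: [0.46, 0.0379, 0.324]
ee_rot: [0.012, 1.49, 0.036]
ft_force: [0.7, 0.0, -0.3]
width: 0.0941
```

```bash
python3 - <<'E'
from h import *
to(.450,.330,.25,-11)
g=grab('scene','s27.png')
b=g['color'][130:290,280:440,::-1]
cv2.imwrite('pics/z27.png',cv2.resize(b,(500,500),interpolation=2))
E
```

```text
t 25.30 tcp [460.   37.9 324. ] psi 0.82 tilt 4.98 w 0.0941 F [ 0.7  0.  -0.3] q [-1.06 -0.13  0.85  1.88  0.08  1.26 -0.21]
shift [ 82.2 289.9 -11.8] turn 11.82
```

View pics/z27.png

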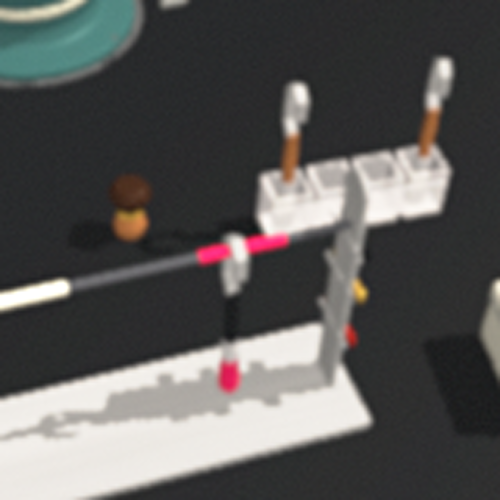

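Emit:
{"op": "send_rows", "data": {"moves": [[[30, 0, 0, 0, 1], [-60, 0, 0, 0, 1]]]}}

```text
clock: 25.6
eef_pos: [0.4581, 0.0365, 0.3518]
ee_rot: [0.009, 1.494, 0.032]
ft_force: [2.0, 0.1, 1.7]
width: 0.0942
```

```bash
python3 - <<'E'
from h import *
s,_=st();print(R.from_rotvec(s['ee_rot']).as_matrix()[:,0])
E
```

```text
t 25.60 tcp [458.1  36.5 351.8] psi 0.77 tilt 4.63 w 0.0942 F [2.  0.1 1.7] q [-1.06 -0.15  0.84  1.83  0.1   1.33 -0.23]
[ 0.07603555  0.02685345 -0.99674344]
```

Emit:
{"op": "send_rows", "data": {"moves": [[[-55, 40, 0, 0, 1]]]}}

```text
clock: 25.72
eef_pos: [0.4543, 0.0715, 0.4082]
ee_rot: [0.014, 1.494, 0.027]
ft_force: [1.3, 1.4, 1.6]
width: 0.0937
```

```bash
python3 - <<'E'
from h import *
s,_=st();print(R.from_rotvec(s['ee_rot']).as_matrix()[:,0])
E
```

```text
t 25.73 tcp [454.3  71.5 408.2] psi 0.43 tilt 4.65 w 0.0937 F [1.3 1.4 1.6] q [-1.09 -0.15  0.77  1.72  0.11  1.45 -0.32]
[ 0.0765606   0.02659104 -0.99671028]
```

Emit:
{"op": "send_rows", "data": {"moves": [[[55, 40, 0, 0, 1]]]}}

```text
clock: 25.85
eef_pos: [0.4614, 0.1134, 0.3615]
ee_rot: [0.018, 1.486, 0.03]
ft_force: [1.8, 0.5, -2.6]
width: 0.0941
```

```bash
python3 - <<'E'
from h import *
s,_=st();print(R.from_rotvec(s['ee_rot']).as_matrix()[:,0])
E
```

```text
t 25.85 tcp [461.4 113.4 361.5] psi 0.36 tilt 5.17 w 0.0941 F [ 1.8  0.5 -2.6] q [-1.11 -0.1   0.76  1.79  0.07  1.33 -0.36]
[ 0.08451284  0.0311525  -0.99593529]
```

Emit:
{"op": "send_rows", "data": {"moves": [[[0, 0, 0, 0, 1], [8, 0, 0, 0, 1], [8, 0, 0, 0, 1], [8, 0, 0, 0, 1], [8, 0, 0, 0, 1], [8, 0, 0, 0, 1], [8, 0, 0, 0, 1], [8, 0, 0, 0, 1], [0, 0, 0, 0, 1]]]}}

```text
clock: 26.98
eef_pos: [0.4676, 0.1139, 0.3011]
ee_rot: [0.017, 1.488, 0.025]
ft_force: [-0.8, 0.3, -0.5]
width: 0.094
```

```bash
python3 - <<'E'
from h import *
s,_=st()
E
```

```text
t 26.98 tcp [467.6 113.9 301.1] psi 0.24 tilt 4.97 w 0.0940 F [-0.8  0.3 -0.5] q [-1.1  -0.03  0.79  1.88  0.03  1.2  -0.31]
```

Emit:
{"op": "send_rows", "data": {"moves": [[[-60, 0, 0, 0, 1], [0, 0, 0, 0, 1]]]}}

```text
clock: 27.22
eef_pos: [0.4625, 0.1122, 0.3626]
ee_rot: [0.016, 1.488, 0.024]
ft_force: [0.3, -0.1, -1.7]
width: 0.0939
```

```bash
python3 - <<'E'
from h import *
s,_=st()
E
```

```text
t 27.23 tcp [462.5 112.2 362.6] psi 0.23 tilt 4.94 w 0.0939 F [ 0.3 -0.1 -1.7] q [-1.12 -0.09  0.77  1.78  0.07  1.34 -0.36]
```

```bash
python3 - <<'E'
from h import *
to(.4525,.331,.25,-11)
E
```

```text
t 27.23 tcp [462.5 112.2 362.6] psi 0.23 tilt 4.94 w 0.0939 F [ 0.3 -0.1 -1.7] q [-1.12 -0.09  0.77  1.78  0.07  1.34 -0.36]
shift [117.1 215.9 -18.4] turn 11.23
```

Emit:
{"op": "send_rows", "data": {"moves": [[[0, 15, 0, 1.5, 1], [2, 22, 0, 1.5, 1], [3, 22, 0, 1.5, 1], [3, 22, 0, 1.5, 1], [3, 22, 0, 1.5, 1], [3, 22, 0, 1.5, 1], [3, 22, 0, 1.5, 1], [3, 22, 0, 1, 1], [5, 22, 0, 0, 1], [5, 15, 0, 0, 1], [8, 0, 0, 0, 1], [8, 0, 0, 0, 1], [8, 0, 0, 0, 1], [8, 0, 0, 0, 1], [0, 0, 0, 0, 1]]]}}

```text
clock: 29.1
eef_pos: [0.4907, 0.3221, 0.3019]
ee_rot: [0.185, 1.488, -0.133]
ft_force: [-0.8, -0.2, 0.0]
width: 0.0938
```

```bash
python3 - <<'E'
from h import *
to(.4525,.331,.24,-11)
f=grab('wrist','w30.png')
E
```

```text
t 29.10 tcp [490.7 322.1 301.9] psi -11.79 tilt 4.81 w 0.0938 F [-0.8 -0.2  0. ] q [-1.2   0.24  0.66  1.64 -0.13  1.23 -0.72]
shift [ 58.9  -1.6 -43.7] turn -0.79
```

View pics/w30.png

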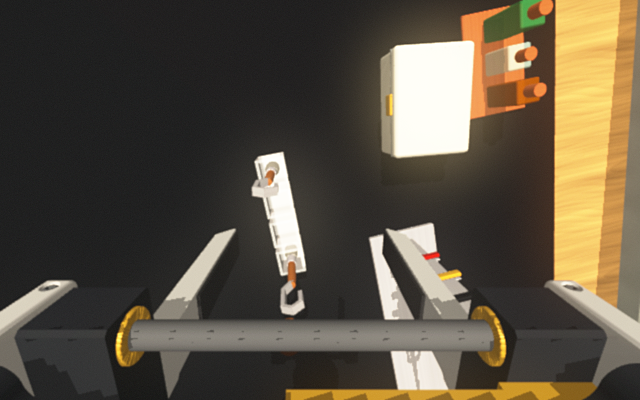

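Emit:
{"op": "send_rows", "data": {"moves": [[[0, 0, -11, -0.8, 1], [0, 0, -12, 0, 1], [5, 0, -12, 0, 1], [10, 0, -6, 0, 1], [12, 0, 0, 0, 1], [12, 0, 0, 0, 1], [12, 0, 0, 0, 1], [0, 0, 0, 0, 1]]]}}

```text
clock: 30.15
eef_pos: [0.4519, 0.3321, 0.2445]
ee_rot: [0.172, 1.488, -0.121]
ft_force: [1.1, 0.3, 0.4]
width: 0.0941
```

```bash
python3 - <<'E'
from h import *
to(.4525,.331,.21,-11)
s=env.sense();f=grab('wrist','w31.png')
X=[[.4498,.330,.190],[.4498,.325,.190],[.4498,.335,.190]]
uv=proj(f,X,s);im=cv2.resize(f['color'][120:300,220:400,::-1],None,fx=3.3,fy=3.3,interpolation=2)
for u in uv: cv2.circle(im,tuple(int(v) for v in (u-[220,120]+.5)*3.3),2,(0,255,0),-1)
cv2.imwrite('pics/z31.png',im)
E
```

```text
t 30.15 tcp [451.9 332.1 244.5] psi -10.90 tilt 4.83 w 0.0941 F [1.1 0.3 0.4] q [-1.25  0.22  0.64  1.79 -0.12  1.1  -0.77]
shift [34.4 -2.4 -1.8] turn 0.1
```

View pics/z31.png

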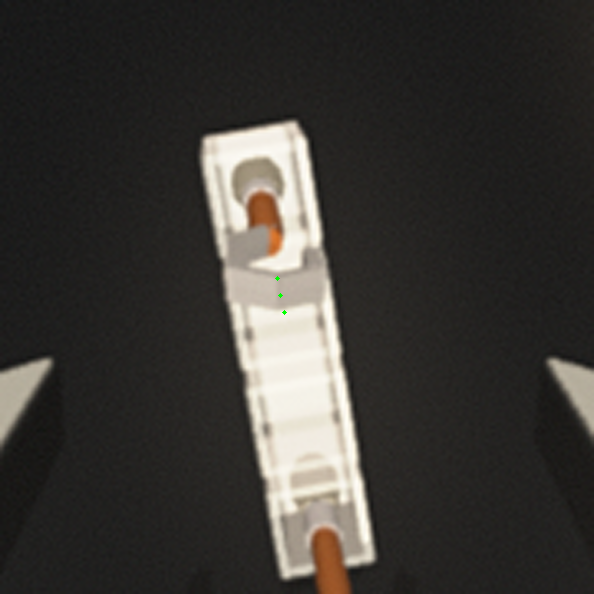

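```bash
cat >> h.py <<'E'
def gto(x,y,z,psi,back=.035):
    s=env.sense();t=R.from_rotvec(s['ee_rot']).as_matrix()[:,0];print('toolx',t.round(3))
    to(x+back*t[0],y+back*t[1],z,psi)
E
python3 - <<'E'
from h import *
gto(.4493,.332,.140,-10.5)
E
```

```text
toolx [ 0.081  0.026 -0.996]
t 30.20 tcp [452.1 332.3 245. ] psi -10.90 tilt 4.86 w 0.0943 F [0.4 1.  0.5] q [-1.25  0.22  0.64  1.78 -0.12  1.1  -0.77]
shift [104.7  -3.6  -7.9] turn -0.4
```

Emit:
{"op": "send_rows", "data": {"moves": [[[10, -0.3, -0.8, -0.4, 1], [12, -0.4, -1, 0, 1], [12, -0.4, -1, 0, 1], [12, -0.4, -1, 0, 1], [12, -0.4, -1, 0, 1], [12, -0.4, -1, 0, 1], [12, -0.4, -1, 0, 1], [8, -0.3, -0.8, 0, 1], [0, 0, 0, 0, 1]]]}}

```text
clock: 31.32
eef_pos: [0.4515, 0.333, 0.1482]
ee_rot: [0.167, 1.488, -0.115]
ft_force: [-0.4, -1.0, 0.5]
width: 0.094
```

```bash
python3 - <<'E'
from h import *
gto(.4493,.332,.140,-10.5)
s=env.sense();f=grab('wrist','w32.png')
im=cv2.resize(f['color'][120:300,220:400,::-1],None,fx=3.3,fy=3.3,interpolation=2)
cv2.imwrite('pics/z32.png',im)
E
```

```text
toolx [ 0.081  0.026 -0.996]
t 31.32 tcp [451.5 333.  148.2] psi -10.49 tilt 4.87 w 0.0940 F [-0.4 -1.   0.5] q [-1.21  0.33  0.6   1.9  -0.2   0.9  -0.7 ]
shift [ 8.2 -0.4  0. ] turn 0.01
```

View pics/z32.png

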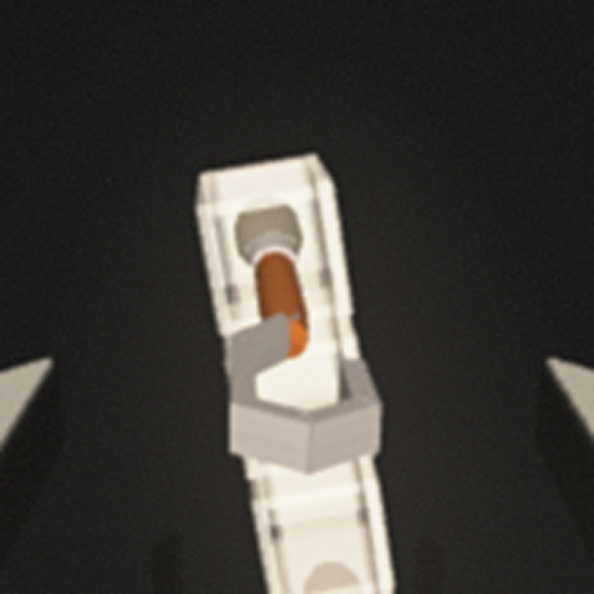

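Emit:
{"op": "send_rows", "data": {"moves": [[[8, 0, 1, 0, 1], [0, 0, 0, 0, 0.5], [0, 0, 0, 0, 0], [0, 0, 0, 0, -1], [0, 0, 0, 0, -1], [0, 0, 0, 0, -1], [0, 0, 0, 0, -1], [0, 0, 0, 0, -1], [0, 0, 0, 0, -1], [0, 0, 0, 0, -1], [0, 0, 0, 0, -1]]]}}

```text
clock: 32.75
eef_pos: [0.454, 0.3337, 0.1413]
ee_rot: [0.168, 1.486, -0.113]
ft_force: [0.7, -0.1, -0.7]
width: 0.0284
```

```bash
python3 - <<'E'
from h import *
gto(.4493,.332,.140,-10.5)
s=env.sense();f=grab('wrist','w33.png')
im=cv2.resize(f['color'][120:300,220:400,::-1],None,fx=3.3,fy=3.3,interpolation=2)
cv2.imwrite('pics/z33.png',im)
E
```

```text
toolx [ 0.082  0.028 -0.996]
t 32.75 tcp [454.  333.7 141.3] psi -10.49 tilt 4.99 w 0.0284 F [ 0.7 -0.1 -0.7] q [-1.2   0.34  0.6   1.9  -0.21  0.88 -0.69]
shift [ 1.1 -1.1 -1.7] turn 0.01
```

View pics/z33.png

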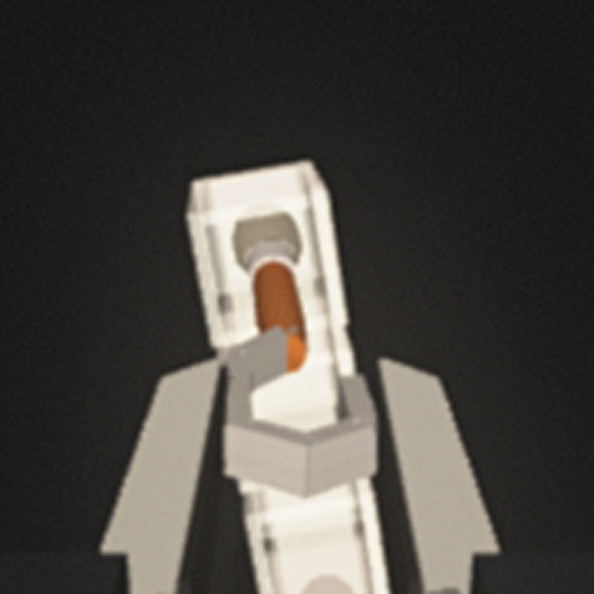

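Emit:
{"op": "send_rows", "data": {"moves": [[[0, 0, 0, 0, -1], [0, 0, 0, 0, -1]]]}}

```text
clock: 33.05
eef_pos: [0.454, 0.3337, 0.1413]
ee_rot: [0.168, 1.486, -0.113]
ft_force: [0.4, 0.1, 0.3]
width: 0.0279
```

```bash
python3 - <<'E'
from h import *
s,p=st()
# brush pose assumed: vertical, yaw -10.5, hook between fingers
setgrasp(s['eef_pos'],s['ee_rot'],[.4495,.332,.004],-10.5)
E
```

```text
t 33.05 tcp [454.  333.7 141.3] psi -10.50 tilt 4.99 w 0.0279 F [0.4 0.1 0.3] q [-1.2   0.34  0.6   1.9  -0.21  0.88 -0.69]
```

Emit:
{"op": "send_rows", "data": {"moves": [[[-20, 0, 2, 0, -1], [-30, 0, 2, 0, -1], [-45, 0, 2, 0, -1], [-55, 0, 2, 0, -1], [-55, 0, 2, 0, -1], [0, 0, 0, 0, -1]]]}}

```text
clock: 33.8
eef_pos: [0.446, 0.3253, 0.3519]
ee_rot: [0.167, 1.488, -0.115]
ft_force: [-0.7, -0.1, -1.3]
width: 0.0285
```

```bash
python3 - <<'E'
from h import *
s,_=st();rail();f=grab('wrist','w34.png');g=grab('scene','s34.png')
im=cv2.resize(f['color'][120:300,220:400,::-1],(400,400),interpolation=2)
im2=cv2.resize(g['color'][20:180,340:500,::-1],(400,400),interpolation=2)
cv2.imwrite('pics/z34.png',np.hstack([im,im2]))
E
```

```text
t 33.80 tcp [446.  325.3 351.9] psi -10.51 tilt 4.86 w 0.0285 F [-0.7 -0.1 -1.3] q [-1.29  0.13  0.65  1.64 -0.05  1.32 -0.81]
rail in brush x 208.5 z 0.7 | hook stand x -203.8 y 365.1 z 396.6 | brush tilt 0.14 origin [0.4413 0.3234 0.2146]
```

View pics/z34.png

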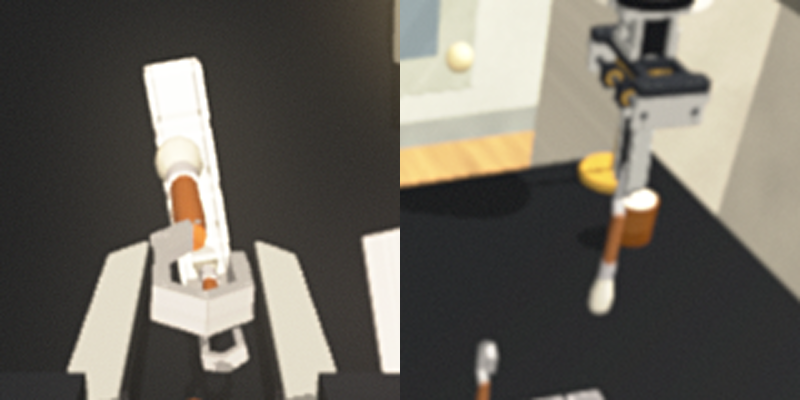

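Emit:
{"op": "send_rows", "data": {"moves": [[[-5, -12, 3, -0.7, -1], [-3, -20, 4, -0.8, -1], [0, -24, 4, -0.8, -1], [0, -24, 4, -0.8, -1], [0, -24, 4, -0.8, -1], [0, -24, 4, -0.8, -1], [0, -24, 4, -0.8, -1], [0, -24, 3, -0.8, -1], [0, -24, 3, -0.8, -1], [0, -24, 3, -0.8, -1], [0, -24, 3, -0.8, -1], [0, -24, 2, -0.8, -1], [0, -24, 2, -0.8, -1], [0, -24, 2, -0.8, -1], [0, -20, 2, -0.8, -1], [0, -15, 2, 0, -1], [0, 0, 0, 0, -1]]]}}

```text
clock: 36.02
eef_pos: [0.4581, -0.0705, 0.3411]
ee_rot: [-0.001, 1.503, 0.042]
ft_force: [-0.2, 0.0, -0.5]
width: 0.028
```

```bash
python3 - <<'E'
from h import *
to(.575,-.037,.29,1.2);rail()
E
```

```text
t 36.02 tcp [458.1 -70.5 341.1] psi 1.53 tilt 4.15 w 0.0280 F [-0.2  0.  -0.5] q [-1.06 -0.17  1.05  1.83  0.12  1.32  0.  ]
shift [ 59.7  28.9 114. ] turn 0.33
rail in brush x 200.7 z 12.8 | hook stand x -199.3 y -31.1 z 385.8 | brush tilt 1.09 origin [ 0.453  -0.0754  0.2039]
```

Emit:
{"op": "send_rows", "data": {"moves": [[[0, 8, 12, 0.3, -1], [4, 8, 18, 0, -1], [6, 8, 18, 0, -1], [6, 5, 18, 0, -1], [8, 0, 18, 0, -1], [8, 0, 15, 0, -1], [10, 0, 10, 0, -1], [12, 0, 0, 0, -1], [12, 0, 0, 0, -1], [12, 0, 0, 0, -1], [12, 0, 0, 0, -1], [12, 0, 0, 0, -1], [12, 0, 0, 0, -1], [0, 0, 0, 0, -1]]]}}

```text
clock: 37.78
eef_pos: [0.5707, -0.0314, 0.2253]
ee_rot: [0.007, 1.51, 0.049]
ft_force: [0.2, -0.4, -0.4]
width: 0.0282
```

```bash
python3 - <<'E'
from h import *
to(.655,-.037,.211,1.2);rail()
f=grab('wrist','w36.png');s=env.sense();g=grab('scene','s36.png')
b=g['color'][130:270,230:370,::-1]
a=f['color'][130:310,230:430,::-1]
cv2.imwrite('pics/z36.png',np.hstack([cv2.resize(a,(400,400),interpolation=2),cv2.resize(b,(400,400),interpolation=2)]))
sleeves(f,s)
E
```

```text
t 37.77 tcp [570.7 -31.4 225.3] psi 1.48 tilt 4.01 w 0.0282 F [ 0.2 -0.4 -0.4] q [-0.8   0.4   1.06  1.77 -0.43  1.15  0.42]
shift [19.1 -8.5 83.1] turn 0.28
rail in brush x 86.5 z 128.3 | hook stand x -85.6 y 5.2 z 270.0 | brush tilt 0.98 origin [ 0.5645 -0.035   0.0881]
pink px [432.36636  52.33664] [426.6436  109.56436] 15.920625
[[0.6509, 0.0907, 0.215], [0.6516, 0.0533, 0.215]] len 0.0373
pink px [369.77664 109.6269 ] [368.75632 123.91117] 10.473331
[[0.6107, 0.0521, 0.215], [0.6107, 0.0424, 0.215]] len 0.0098
pink px [424.93597  125.422485] [421.51575 161.33484] 15.122073
[[0.6518, 0.0424, 0.215], [0.6524, 0.0164, 0.215]] len 0.0259
```

View pics/z36.png

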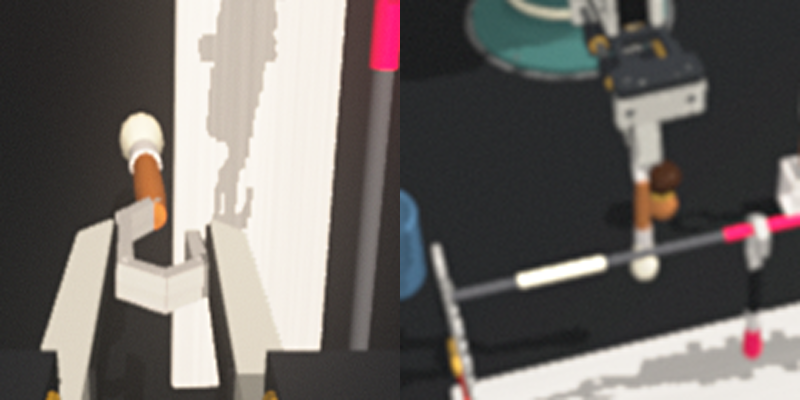

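Emit:
{"op": "send_rows", "data": {"moves": [[[7, -4, 10, 0.3, -1], [7, -2, 15, 0, -1], [0, 0, 15, 0, -1], [0, 0, 12, 0, -1], [0, 0, 8, 0, -1], [0, 0, 0, 0, -1]]]}}

```text
clock: 38.62
eef_pos: [0.6368, -0.0365, 0.2152]
ee_rot: [0.012, 1.507, 0.045]
ft_force: [0.5, 1.0, -1.2]
width: 0.0282
```

```bash
python3 - <<'E'
from h import *
to(.655,-.037,.211,1.2);rail()
f=grab('wrist','w37.png');s=env.sense();g=grab('scene','s37.png')
b=g['color'][130:270,230:370,::-1]
a=f['color'][130:310,230:430,::-1]
cv2.imwrite('pics/z37.png',np.hstack([cv2.resize(a,(400,400),interpolation=2),cv2.resize(b,(400,400),interpolation=2)]))
E
```

```text
t 38.62 tcp [636.8 -36.5 215.2] psi 1.16 tilt 4.17 w 0.0282 F [ 0.5  1.  -1.2] q [-0.66  0.54  0.98  1.62 -0.53  1.2   0.46]
shift [ 5.3 -1.  17.9] turn -0.04
rail in brush x 20.3 z 137.3 | hook stand x -19.7 y -1.3 z 260.0 | brush tilt 0.82 origin [ 0.631 -0.04   0.078]
```

View pics/z37.png

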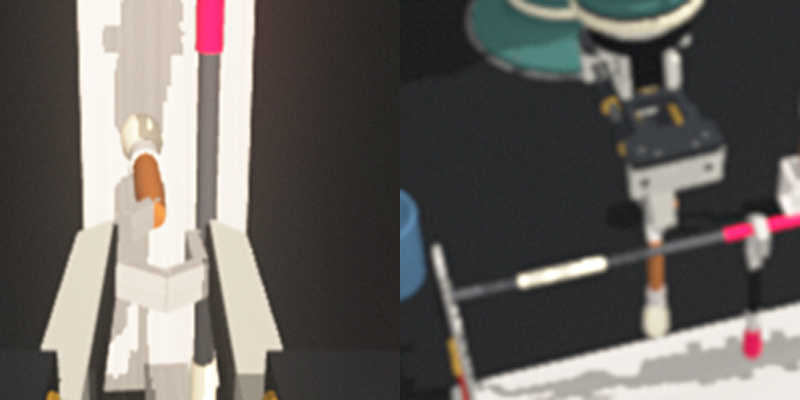

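Emit:
{"op": "send_rows", "data": {"moves": [[[2, 0, 9, 0, -1], [2, 0, 9, 0, -1], [0, 0, 0, 0, -1]]]}}

```text
clock: 39.1
eef_pos: [0.6556, -0.0354, 0.2125]
ee_rot: [0.012, 1.507, 0.046]
ft_force: [-0.5, -0.7, -0.5]
width: 0.0281
```

```bash
python3 - <<'E'
from h import *
st();rail()
f=grab('wrist','w38.png')
cv2.imwrite('pics/z38.png',cv2.resize(f['color'][130:310,230:430,::-1],(500,500),interpolation=2))
sleeves(f,env.sense())
E
```

```text
t 39.10 tcp [655.6 -35.4 212.5] psi 1.18 tilt 4.23 w 0.0281 F [-0.5 -0.7 -0.5] q [-0.62  0.58  0.97  1.58 -0.56  1.21  0.47]
rail in brush x 1.5 z 139.7 | hook stand x -1.0 y -0.7 z 257.3 | brush tilt 0.77 origin [ 0.6498 -0.0388  0.0753]
pink px [307.  35.] [307.  97.] 14.0
[[0.6499, 0.0905, 0.215], [0.6505, 0.0542, 0.215]] len 0.0363
pink px [306.5 116. ] [306.5 155. ] 15.0
[[0.6504, 0.0424, 0.215], [0.6509, 0.0169, 0.215]] len 0.0255
```

View pics/z38.png

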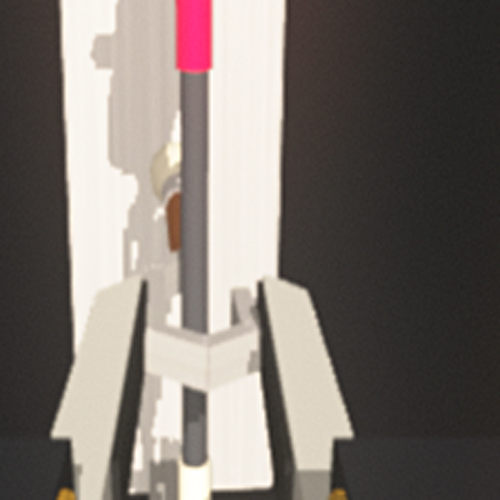

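Emit:
{"op": "send_rows", "data": {"moves": [[[10, 0, -0.6, 0, -1], [10, 0, -0.6, 0, -1], [10, 0, -0.6, 0, -1], [2, 0, 0, 0, -1], [0, 0, 0, 0, -1]]]}}

```text
clock: 39.78
eef_pos: [0.6548, -0.0343, 0.1777]
ee_rot: [0.013, 1.508, 0.046]
ft_force: [-1.1, -0.0, -0.2]
width: 0.0284
```

```bash
python3 - <<'E'
from h import *
st();rail()
f=grab('wrist','w39.png');g=grab('scene','s39.png')
b=g['color'][130:270,230:370,::-1]
a=f['color'][130:310,230:430,::-1]
cv2.imwrite('pics/z39.png',np.hstack([cv2.resize(a,(400,400),interpolation=2),cv2.resize(b,(400,400),interpolation=2)]))
E
```

```text
t 39.77 tcp [654.8 -34.3 177.7] psi 1.15 tilt 4.18 w 0.0284 F [-1.1 -0.  -0.2] q [-0.61  0.6   0.94  1.62 -0.58  1.15  0.49]
rail in brush x 1.8 z 174.6 | hook stand x -1.7 y 0.5 z 222.5 | brush tilt 0.82 origin [ 0.6489 -0.0376  0.0405]
```

View pics/z39.png

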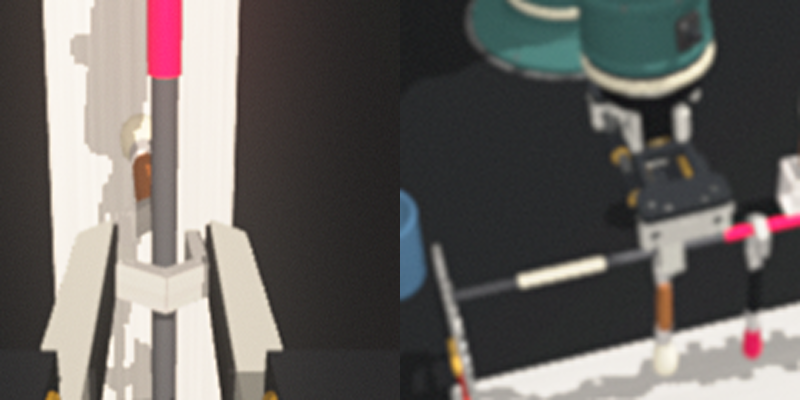

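Emit:
{"op": "send_rows", "data": {"moves": [[[-1, -10, 0.3, 0, -1], [0, -12, 0.3, 0, -1], [0, -12, 0, 0, -1], [0, -12, 0, 0, -1], [0, -12, 0, 0, -1], [0, 0, 0, 0, -1]]]}}

```text
clock: 40.62
eef_pos: [0.6569, -0.0982, 0.1776]
ee_rot: [0.014, 1.507, 0.044]
ft_force: [0.2, 0.7, -0.9]
width: 0.0278
```

```bash
python3 - <<'E'
from h import *
st();rail()
E
```

```text
t 40.62 tcp [656.9 -98.2 177.6] psi 1.04 tilt 4.24 w 0.0278 F [ 0.2  0.7 -0.9] q [-0.5   0.62  0.93  1.59 -0.6   1.17  0.59]
rail in brush x 1.1 z 174.6 | hook stand x -1.0 y -63.4 z 222.4 | brush tilt 0.76 origin [ 0.6512 -0.1016  0.0404]
```

Emit:
{"op": "send_rows", "data": {"moves": [[[-1, -10, 0, 0, -1], [0, -12, 0, 0, -1], [0, -12, 0, 0, -1], [0, -8, 0, 0, -1], [0, 0, 0, 0, -1]]]}}

```text
clock: 41.25
eef_pos: [0.6578, -0.1429, 0.1769]
ee_rot: [0.014, 1.507, 0.044]
ft_force: [-0.7, -0.4, -0.3]
width: 0.0283
```

```bash
python3 - <<'E'
from h import *
s,_=st();rail()
f=grab('wrist','w40.png');g=grab('scene','s40.png')
b=g['color'][170:310,200:340,::-1]
a=f['color'][50:330,170:450,::-1]
cv2.imwrite('pics/z40.png',np.hstack([cv2.resize(a,(400,400),interpolation=2),cv2.resize(b,(400,400),interpolation=2)]))
E
```

```text
t 41.25 tcp [ 657.8 -142.9  176.9] psi 1.06 tilt 4.23 w 0.0283 F [-0.7 -0.4 -0.3] q [-0.41  0.64  0.92  1.56 -0.6   1.18  0.65]
rail in brush x 1.1 z 175.3 | hook stand x -1.1 y -108.2 z 221.7 | brush tilt 0.76 origin [ 0.6521 -0.1463  0.0397]
```

View pics/z40.png

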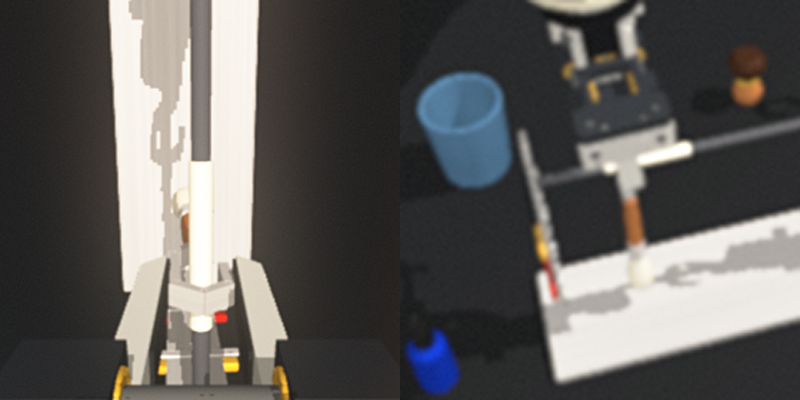

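Emit:
{"op": "send_rows", "data": {"moves": [[[1.5, 0, 0, 0, -1], [0, 0, 0, 0, -0.2], [0, 0, 0, 0, 0], [0, 0, 0, 0, 0.3], [0, 0, 0, 0, 0.6], [0, 0, 0, 0, 1], [0, 0, 0, 0, 1], [0, 0, 0, 0, 1], [0, 0, 0, 0, 1]]]}}

```text
clock: 42.48
eef_pos: [0.6584, -0.1405, 0.1754]
ee_rot: [0.012, 1.506, 0.047]
ft_force: [0.2, -0.7, -0.1]
width: 0.0939
```

```bash
python3 - <<'E'
from h import *
s,_=st();
f=grab('wrist','w41.png');g=grab('scene','s41.png')
b=g['color'][170:310,200:340,::-1]
a=f['color'][50:330,170:450,::-1]
cv2.imwrite('pics/z41.png',np.hstack([cv2.resize(a,(400,400),interpolation=2),cv2.resize(b,(400,400),interpolation=2)]))
E
```

```text
t 42.48 tcp [ 658.4 -140.5  175.4] psi 1.22 tilt 4.27 w 0.0939 F [ 0.2 -0.7 -0.1] q [-0.42  0.64  0.92  1.56 -0.61  1.18  0.65]
```

View pics/z41.png

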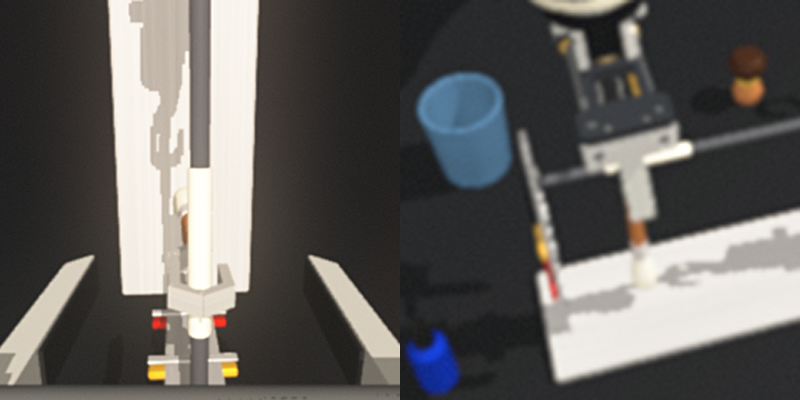

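Emit:
{"op": "send_rows", "data": {"moves": [[[-20, 0, 1, 0, 1], [-30, 0, 1, 0, 1], [-50, 0, 2, 0, 1], [-50, 0, 2, 0, 1], [0, 20, -25, 0, 1], [0, 25, -25, 0, 1], [0, 25, -25, 0, 1], [0, 25, -25, 0, 1], [0, 25, -25, 0, 1], [0, 25, -25, 0, 1], [0, 25, -25, 0, 1], [0, 25, -20, 0, 1], [0, 25, 0, 0, 1], [0, 25, 0, 0, 1], [0, 25, 0, 0, 1], [0, 25, 0, 0, 1], [0, 0, 0, 0, 1]]]}}

```text
clock: 44.7
eef_pos: [0.4506, 0.1475, 0.3433]
ee_rot: [0.025, 1.496, 0.041]
ft_force: [-0.2, -0.7, 0.3]
width: 0.0934
```

```bash
python3 - <<'E'
from h import *
gto(.4473,.1825,.24,0.4)
g=grab('scene','s42.png')
b=g['color'][130:310,200:420,::-1]
cv2.imwrite('pics/z42.png',cv2.resize(b,(660,540),interpolation=2))
E
```

```text
toolx [ 0.074  0.043 -0.996]
t 44.70 tcp [450.6 147.5 343.3] psi 0.51 tilt 4.93 w 0.0934 F [-0.2 -0.7  0.3] q [-1.31 -0.1   0.88  1.82  0.07  1.3  -0.44]
shift [104.5  32.1  -8.1] turn 0.11
```

View pics/z42.png

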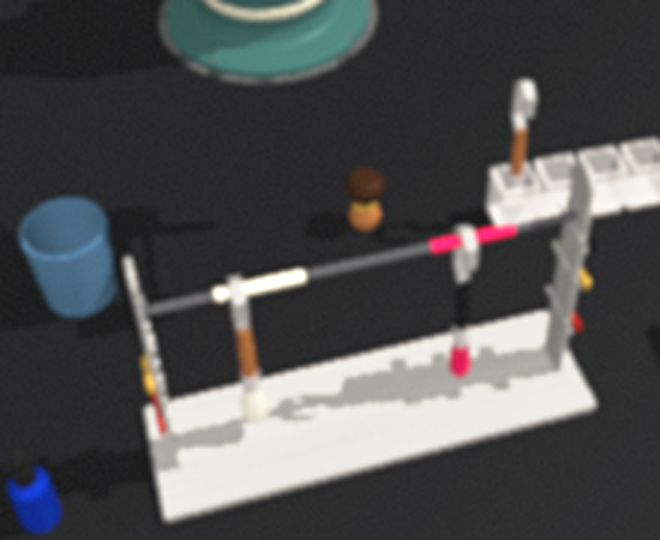

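Clean brush C hangs on the white sleeve at its outer part, and the used one sits mid pink sleeve. I'll fetch A next.

Emit:
{"op": "send_rows", "data": {"moves": [[[5, 10, -2, 0, 1], [10, 12, -3, 0, 1], [12, 10, -3, 0, 1], [12, 0, 0, 0, 1], [12, 0, 0, 0, 1], [12, 0, 0, 0, 1], [12, 0, 0, 0, 1], [12, 0, 0, 0, 1], [12, 0, 0, 0, 1], [0, 0, 0, 0, 1]]]}}

```text
clock: 46.0
eef_pos: [0.4497, 0.1832, 0.2375]
ee_rot: [0.028, 1.497, 0.037]
ft_force: [-0.7, -0.6, -0.3]
width: 0.0936
```

```bash
python3 - <<'E'
from h import *
gto(.4473,.1825,.14,0.4)
s=env.sense();f=grab('wrist','w43.png')
X=[[.4473,.1825,.190],[.4473,.1775,.190],[.4473,.1875,.190]]
uv=proj(f,X,s);im=cv2.resize(f['color'][120:300,220:400,::-1],None,fx=3.3,fy=3.3,interpolation=2)
for u in uv: cv2.circle(im,tuple(int(v) for v in (u-[220,120]+.5)*3.3),2,(0,255,0),-1)
cv2.imwrite('pics/z43.png',im)
E
```

```text
toolx [ 0.073  0.042 -0.996]
t 46.00 tcp [449.7 183.2 237.5] psi 0.27 tilt 4.84 w 0.0936 F [-0.7 -0.6 -0.3] q [-1.31  0.06  0.9   1.97 -0.06  1.06 -0.37]
shift [97.2 -3.3 -7. ] turn -0.13
```

View pics/z43.png

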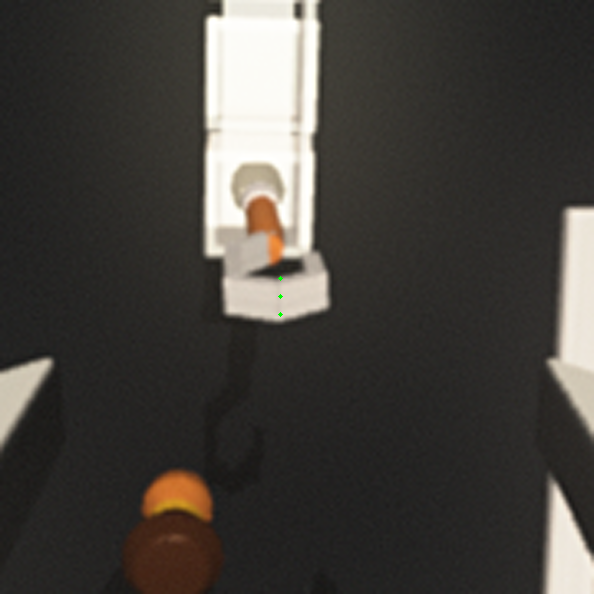

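Emit:
{"op": "send_rows", "data": {"moves": [[[10, -0.3, -1.2, 0, 1], [12, -0.4, -1, 0, 1], [12, -0.4, -1, 0, 1], [12, -0.4, -1, 0, 1], [12, -0.4, -1, 0, 1], [12, -0.4, -1, 0, 1], [12, -0.4, -1, 0, 1], [7, -0.3, -0.6, 0, 1], [0, 0, 0, 0, 1]]]}}

```text
clock: 47.18
eef_pos: [0.4487, 0.1841, 0.1423]
ee_rot: [0.028, 1.496, 0.037]
ft_force: [-0.0, 1.0, 0.1]
width: 0.0941
```

```bash
python3 - <<'E'
from h import *
gto(.4467,.1822,.14,0.4)
s=env.sense();f=grab('wrist','w44.png')
im=cv2.resize(f['color'][120:300,220:400,::-1],None,fx=3.3,fy=3.3,interpolation=2)
cv2.imwrite('pics/z44.png',im)
E
```

```text
toolx [ 0.074  0.042 -0.996]
t 47.17 tcp [448.7 184.1 142.3] psi 0.27 tilt 4.88 w 0.0941 F [-0.   1.   0.1] q [-1.22  0.22  0.88  2.08 -0.24  0.84 -0.2 ]
shift [ 2.3 -0.6  0.4] turn -0.13
```

View pics/z44.png

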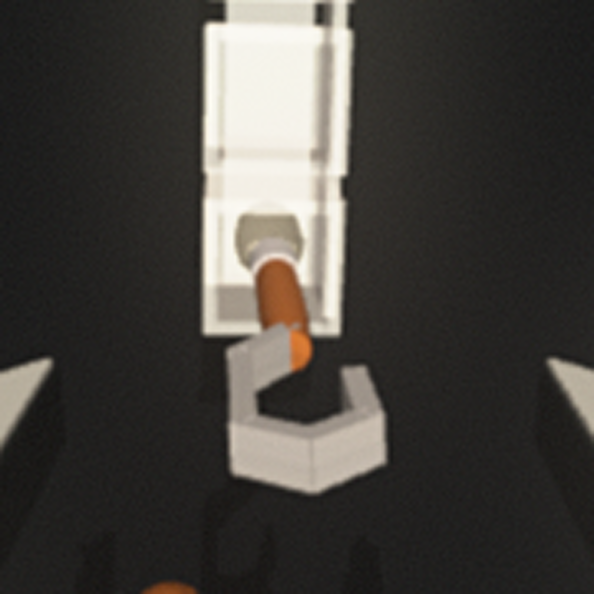

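Emit:
{"op": "send_rows", "data": {"moves": [[[1.5, 0, 1, 0, 0.5], [0, 0, 0, 0, 0], [0, 0, 0, 0, -1], [0, 0, 0, 0, -1], [0, 0, 0, 0, -1], [0, 0, 0, 0, -1], [0, 0, 0, 0, -1], [0, 0, 0, 0, -1], [0, 0, 0, 0, -1], [0, 0, 0, 0, -1], [0, 0, 0, 0, -1], [0, 0, 0, 0, -1]]]}}

```text
clock: 48.72
eef_pos: [0.4506, 0.1848, 0.1421]
ee_rot: [0.029, 1.495, 0.039]
ft_force: [-0.5, 0.3, -0.0]
width: 0.0281
```

```bash
python3 - <<'E'
from h import *
s,p=st()
setgrasp(s['eef_pos'],s['ee_rot'],[.447,.1822,.004],0.3)
f=grab('wrist','w45.png')
cv2.imwrite('pics/z45.png',cv2.resize(f['color'][120:300,220:400,::-1],None,fx=2.5,fy=2.5,interpolation=2))
E
```

```text
t 48.73 tcp [450.6 184.8 142.1] psi 0.28 tilt 5.02 w 0.0281 F [-0.5  0.3 -0. ] q [-1.22  0.22  0.87  2.08 -0.25  0.84 -0.2 ]
```

View pics/z45.png

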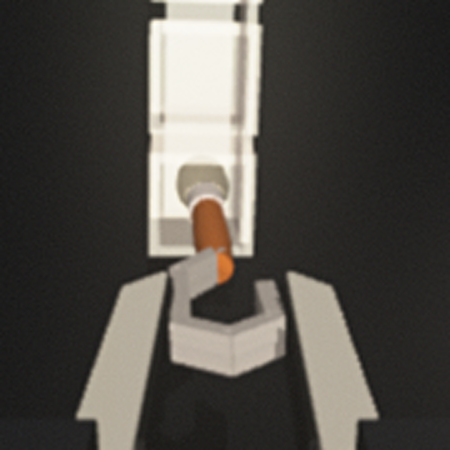

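Emit:
{"op": "send_rows", "data": {"moves": [[[-20, 0, 0, 0, -1], [-30, 0, 0, 0, -1], [-45, 0, 0, 0, -1], [-45, 0, 0, 0, -1], [0, 0, 0, 0, -1], [0, -15, 0, 0, -1], [0, -24, 2, -0.2, -1], [0, -24, 4, -0.2, -1], [0, -24, 8, -0.2, -1], [0, -24, 12, -0.2, -1], [0, -24, 15, 0, -1], [0, -24, 15, 0, -1], [0, -24, 15, 0, -1], [0, -24, 15, 0, -1], [0, -15, 15, 0, -1], [0, 0, 12, 0, -1], [0, 0, 0, 0, -1]]]}}

```text
clock: 50.9
eef_pos: [0.5504, -0.0714, 0.2748]
ee_rot: [0.021, 1.508, 0.032]
ft_force: [-0.7, -0.1, -1.1]
width: 0.0281
```

```bash
python3 - <<'E'
from h import *
to(.575,-.037,.213,1.2);rail()
g=grab('scene','s46.png')
cv2.imwrite('pics/z46.png',cv2.resize(g['color'][100:310,200:420,::-1],(660,600),interpolation=2))
E
```

```text
t 50.90 tcp [550.4 -71.4 274.8] psi 0.32 tilt 4.09 w 0.0281 F [-0.7 -0.1 -1.1] q [-0.82  0.32  1.14  1.75 -0.36  1.23  0.42]
shift [64.4 32.1 20.8] turn -0.88
rail in brush x 107.7 z 79.7 | hook stand x -106.4 y -34.4 z 318.7 | brush tilt 0.94 origin [ 0.545  -0.0754  0.1368]
```

View pics/z46.png

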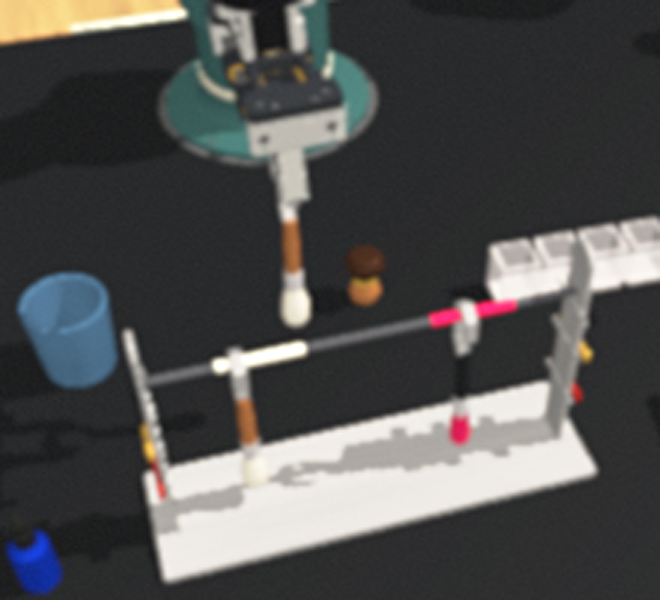

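Emit:
{"op": "send_rows", "data": {"moves": [[[0, 10, 3, -0.9, -1], [10, 12, 3, 0, -1], [10, 10, 3, 0, -1], [12, 0, 3, 0, -1], [12, 0, 3, 0, -1], [10, 0, 3, 0, -1], [6, 0, 2, 0, -1], [0, 0, 0, 0, -1]]]}}

```text
clock: 51.95
eef_pos: [0.573, -0.0341, 0.2123]
ee_rot: [0.008, 1.509, 0.046]
ft_force: [-0.6, 0.1, -0.3]
width: 0.0282
```

```bash
python3 - <<'E'
from h import *
to(.655,-.037,.213,1.2);rail()
f=grab('wrist','w47.png')
cv2.imwrite('pics/z47.png',cv2.resize(f['color'][130:310,230:430,::-1],(500,500),interpolation=2))
E
```

```text
t 51.95 tcp [573.  -34.1 212.3] psi 1.35 tilt 4.05 w 0.0282 F [-0.6  0.1 -0.3] q [-0.79  0.42  1.06  1.78 -0.46  1.13  0.45]
shift [ 4.2 -5.  81.8] turn 0.15
rail in brush x 83.5 z 142.0 | hook stand x -82.9 y 2.4 z 256.2 | brush tilt 0.98 origin [ 0.5676 -0.0381  0.0742]
```

View pics/z47.png

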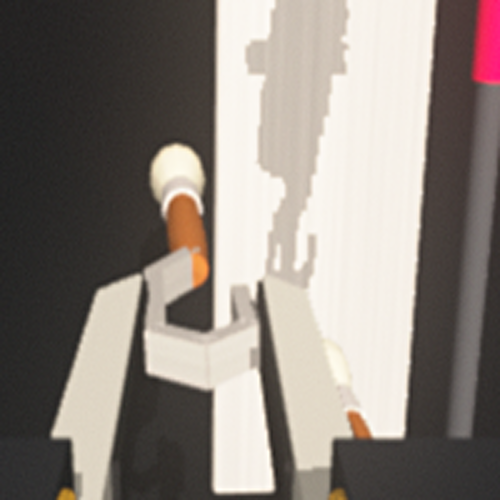

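Emit:
{"op": "send_rows", "data": {"moves": [[[0, -2, 10, 0.1, -1], [0, -1, 14, 0, -1], [0, 0, 14, 0, -1], [0, 0, 12, 0, -1], [0, 0, 10, 0, -1], [0, 0, 0, 0, -1]]]}}

```text
clock: 52.75
eef_pos: [0.6386, -0.036, 0.2174]
ee_rot: [0.009, 1.507, 0.045]
ft_force: [-0.3, 0.1, -0.0]
width: 0.028
```

```bash
python3 - <<'E'
from h import *
st();rail()
f=grab('wrist','w48.png')
cv2.imwrite('pics/z48.png',cv2.resize(f['color'][130:310,230:430,::-1],(500,500),interpolation=2))
E
```

```text
t 52.75 tcp [638.6 -36.  217.4] psi 1.29 tilt 4.16 w 0.0280 F [-0.3  0.1 -0. ] q [-0.66  0.55  1.    1.62 -0.54  1.2   0.47]
rail in brush x 18.1 z 135.9 | hook stand x -17.5 y -0.9 z 261.3 | brush tilt 0.87 origin [ 0.6334 -0.04    0.0793]
```

View pics/z48.png

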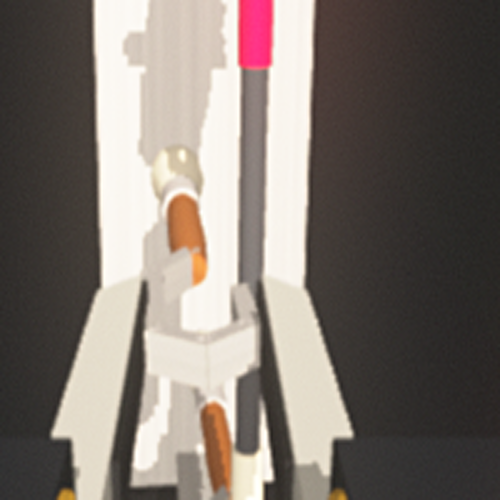

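Emit:
{"op": "send_rows", "data": {"moves": [[[3, 0, 7, 0, -1], [3, 0, 8, 0, -1], [0, 0, 2, 0, -1], [0, 0, 0, 0, -1]]]}}

```text
clock: 53.3
eef_pos: [0.6563, -0.0352, 0.2122]
ee_rot: [0.009, 1.507, 0.046]
ft_force: [0.1, 0.6, -1.1]
width: 0.0281
```

```bash
python3 - <<'E'
from h import *
st();rail()
f=grab('wrist','w49.png')
cv2.imwrite('pics/z49.png',cv2.resize(f['color'][130:310,230:430,::-1],(500,500),interpolation=2))
sleeves(f,env.sense())
E
```

```text
t 53.30 tcp [656.3 -35.2 212.2] psi 1.27 tilt 4.17 w 0.0281 F [ 0.1  0.6 -1.1] q [-0.63  0.58  0.98  1.57 -0.56  1.21  0.47]
rail in brush x 0.3 z 140.9 | hook stand x 0.2 y -0.5 z 256.1 | brush tilt 0.85 origin [ 0.6511 -0.0392  0.0742]
pink px [306.  35.] [306.  97.] 14.0
[[0.6499, 0.0907, 0.215], [0.6506, 0.0545, 0.215]] len 0.0362
pink px [305.5 116. ] [305.5 155. ] 15.0
[[0.6505, 0.0427, 0.215], [0.651, 0.0173, 0.215]] len 0.0254
```

View pics/z49.png

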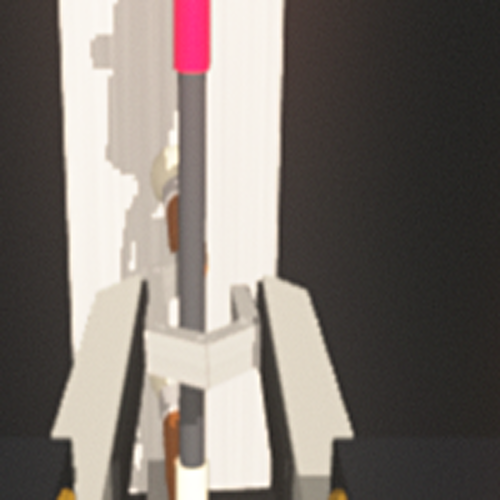

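Emit:
{"op": "send_rows", "data": {"moves": [[[10, 0, -0.8, 0, -1], [10, 0, -0.8, 0, -1], [10, 0, -0.8, 0, -1], [1, 0, 0, 0, -1], [0, 0, 0, 0, -1]]]}}

```text
clock: 53.98
eef_pos: [0.6551, -0.0339, 0.1784]
ee_rot: [0.01, 1.508, 0.046]
ft_force: [0.0, 1.1, 0.4]
width: 0.0284
```

```bash
python3 - <<'E'
from h import *
st();rail()
f=grab('wrist','w50.png')
cv2.imwrite('pics/z50.png',cv2.resize(f['color'][130:310,230:430,::-1],(500,500),interpolation=2))
E
```

```text
t 53.98 tcp [655.1 -33.9 178.4] psi 1.26 tilt 4.14 w 0.0284 F [0.  1.1 0.4] q [-0.62  0.61  0.95  1.61 -0.59  1.16  0.49]
rail in brush x 1.0 z 174.7 | hook stand x -0.9 y 0.8 z 222.3 | brush tilt 0.88 origin [ 0.6498 -0.0378  0.0404]
```

View pics/z50.png

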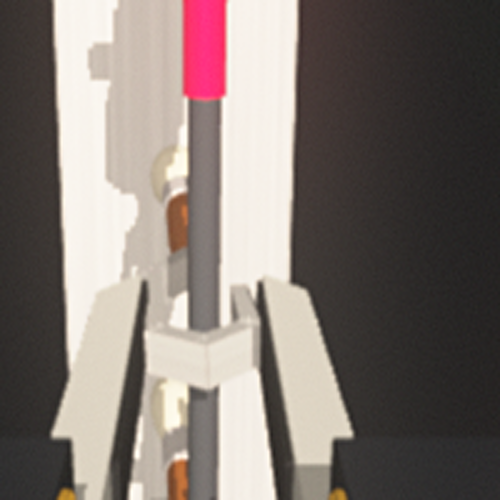

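Emit:
{"op": "send_rows", "data": {"moves": [[[-1, -10, 0.3, 0, -1], [0, -12, 0.3, 0, -1], [0, -12, 0, 0, -1], [0, -12, 0, 0, -1], [0, -12, 0, 0, -1], [0, -6, 0, 0, -1], [0, 0, 0, 0, -1]]]}}

```text
clock: 54.9
eef_pos: [0.6574, -0.1041, 0.178]
ee_rot: [0.011, 1.507, 0.044]
ft_force: [-0.9, 1.0, -0.4]
width: 0.0282
```

```bash
python3 - <<'E'
from h import *
st();rail()
f=grab('wrist','w51.png');g=grab('scene','s51.png')
b=g['color'][170:310,200:340,::-1]
a=f['color'][50:330,170:450,::-1]
cv2.imwrite('pics/z51.png',np.hstack([cv2.resize(a,(400,400),interpolation=2),cv2.resize(b,(400,400),interpolation=2)]))
E
```

```text
t 54.90 tcp [ 657.4 -104.1  178. ] psi 1.17 tilt 4.18 w 0.0282 F [-0.9  1.  -0.4] q [-0.49  0.63  0.94  1.59 -0.6   1.17  0.6 ]
rail in brush x 0.2 z 175.1 | hook stand x -0.1 y -69.4 z 221.9 | brush tilt 0.84 origin [ 0.6522 -0.108   0.0399]
```

View pics/z51.png

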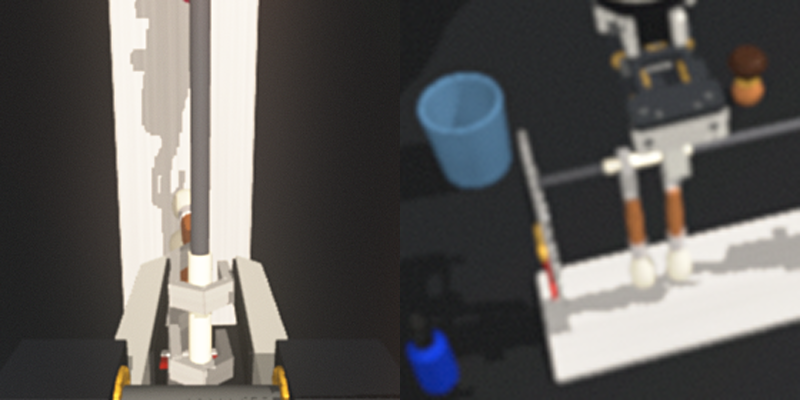

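Emit:
{"op": "send_rows", "data": {"moves": [[[1, 0, 0, 0, -1], [0, 0, 0, 0, -0.2], [0, 0, 0, 0, 0], [0, 0, 0, 0, 0.3], [0, 0, 0, 0, 0.6], [0, 0, 0, 0, 1], [0, 0, 0, 0, 1], [0, 0, 0, 0, 1], [0, 0, 0, 0, 1], [-20, 0, 1, 0, 1], [-30, 0, 1, 0, 1], [-50, 0, 2, 0, 1], [-50, 0, 2, 0, 1], [0, 0, -25, 0, 1], [0, 0, -25, 0, 1], [0, 0, -25, 0, 1], [0, 0, -25, 0, 1], [0, 0, -25, 0, 1], [0, 0, 0, 0, 1]]]}}

```text
clock: 57.38
eef_pos: [0.5254, -0.1148, 0.3355]
ee_rot: [0.013, 1.498, 0.042]
ft_force: [0.5, -0.3, 0.5]
width: 0.094
```

```bash
python3 - <<'E'
from h import *
s,_=st()
f=grab('wrist','w52.png');g=grab('scene','s52.png');grab('top','t52.png')
cv2.imwrite('pics/z52.png',cv2.resize(g['color'][130:310,200:420,::-1],(770,590),interpolation=2))
sleeves(f,s)
E
```

```text
t 57.38 tcp [ 525.4 -114.8  335.5] psi 1.01 tilt 4.62 w 0.0940 F [ 0.5 -0.3  0.5] q [-0.81  0.2   1.17  1.69 -0.25  1.32  0.42]
pink px [431.99594     -0.45491633] [429.73367   24.430325] 10.773738
[[0.6505, 0.078, 0.215], [0.6509, 0.056, 0.215]] len 0.0221
pink px [428.20303   37.657364] [426.22336  65.3731 ] 10.90081
[[0.6508, 0.0439, 0.215], [0.6518, 0.0178, 0.215]] len 0.0261
pink px [378.8454    57.402054] [383.46393  67.79381] 8.731966
[[0.6011, 0.0238, 0.215], [0.6067, 0.0142, 0.215]] len 0.0112
```

View pics/z52.png

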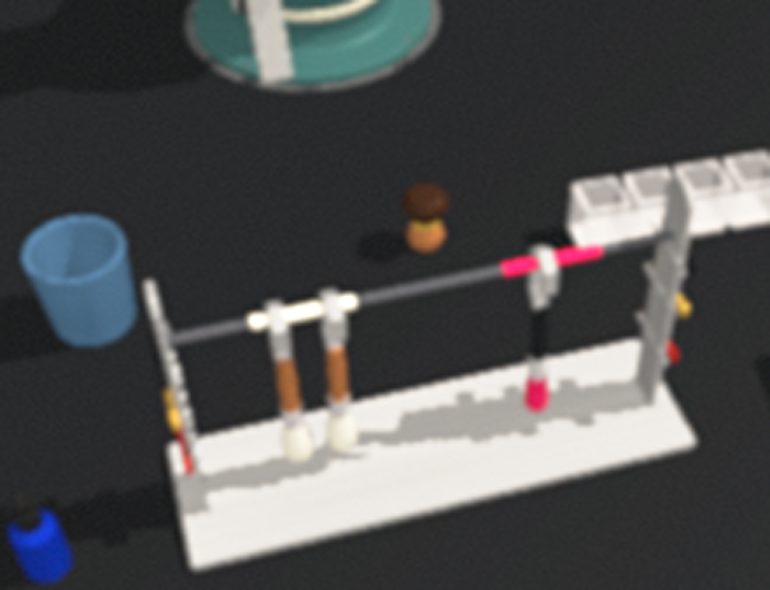

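View pics/w52.png

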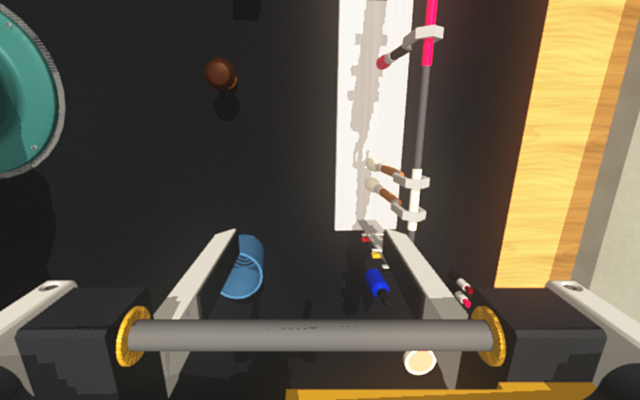

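Emit:
{"op": "send_rows", "data": {"moves": [[[0, 0, 0, 0, 1], [0, 0, 0, 0, 1], [0, 0, 0, 0, 1], [0, 0, 0, 0, 1], [0, 0, 0, 0, 1], [0, 0, 0, 0, 1], [0, 0, 0, 0, 1], [0, 0, 0, 0, 1]]]}}

```text
clock: 58.52
eef_pos: [0.5278, -0.1146, 0.3347]
ee_rot: [0.009, 1.5, 0.039]
ft_force: [0.7, -0.0, -0.0]
width: 0.0938
```

```bash
python3 - <<'E'
from h import *
s,_=st();f=grab('wrist')
print('white hooks',plane(f,[(413,182),(408.5,213)],.226,s),'pink hook',plane(f,[(428,33)],.226,s))
print(env.close_job())
E
```

```text
t 58.52 tcp [ 527.8 -114.6  334.7] psi 1.05 tilt 4.40 w 0.0938 F [ 0.7 -0.  -0. ] q [-0.8   0.21  1.16  1.69 -0.25  1.32  0.42]
white hooks [[ 0.64783758 -0.10352748  0.226     ]
 [ 0.64651221 -0.13926663  0.226     ]] pink hook [[0.64669519 0.04440518 0.226     ]]
the job is handed in; nothing more can be done
None
```

All three brushes that were there now hang on their own sleeves, and I handed the job in at 58.5 s; it reports no verdict. There was one used brush and two clean ones.

- **Used brush:** its head measured about 20 mm, so it was the eye brush. It had three full strokes in the cup. By my grasp estimate its lower end reached 9–12 mm above the cup's base on each downstroke and 67–69 mm on each upstroke. I then pushed the third downstroke to about 6 mm, still with no contact force on the wrist. After that it was hooked over the bare middle and slid onto the pink sleeve.
- **Clean brushes:** both were kept out of the cup, hooked over the bare middle and slid onto the white sleeve, about 36–38 mm apart.

**Last checks:**
- Hook positions along the rail came out at about y = 0.044–0.050 for the used brush, with the pink sleeve's centre at 0.054. The clean ones were at about −0.104 and −0.139, with the white sleeve's centre at about −0.127. All are within the 41 mm allowed.
- The hook x positions in that same image came out about 5 mm short of the rail. I put this down to rough pixel picks and the camera angle, as the pictures show the hooks on the rail.
- The cup is upright, the kabuki brush and dropper bottle looked unmoved, and the gripper is clear. The jewelry box was not in the last close-ups; I never worked near it.

**What went wrong on the way:**
- The first grasp closed on top of the hook arch with about 27 N on the wrist. The visible fingertips sit roughly 19 mm short of the reported TCP. I opened, went lower and gripped properly, and nothing was displaced.
- The tool slowly drifted to about 5° of tilt during fast moves. I slowed down and allowed for it.

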